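Change the castings on the indexing turntable

TASK

Unlock the turntable by lifting its sprung knob, swing the disc round to its loading position (the hold-down arms between the plates) and let the plunger drop home; then stand the finished castings that were on it upright in the grey tray, and centre every rough casting from the bench upright and flat on a stage plate of its own, between its four stops. Last, swing the disc back to its working position with the arms over the plates, plunger fully home, castings still in place. Leave everything else on the bench where it is.

Things in the scene. Friction and masses are not known exactly. Their poses are not given: they have to be found in the camera images.
- head (a joint): Angle (rad) of the turntable's disc (240 mm across), positive anticlockwise from above. 0 = working position, as found: each hold-down arm stands over a stage plate. 1.047 = loading position: each arm midway between two plates. Range -0.12 to 1.17. Turns stiffly (0.15 N m of friction); locked, with 0.01 rad of play, while the plunger is home.
- plunger (a joint): Height (m) of the sprung index plunger: 0 = pin fully home in a notch of the fixed rim, 0.012 = pin riding on top of the rim, at most 0.022. Notches only at head angles 0 and 1.047. Lift it 15 to 18 mm to turn the disc; a spring of 4 to 6 N pushes it down.
- knob (a point): Middle of the plunger's round black knob, 26 mm in diameter and 26 mm high, on an upright stem on the disc's edge, 140 mm from the axis; 113 mm above the bench when home. It rises with the plunger and goes round with the disc: lift it, swing it round the axis, let it go. The stem's guide, 24 mm across, ends 70 mm above the bench.
- axis (a point): Point on the turntable's axis level with the disc's top (42 mm above the bench). A fixed post, 36 mm across at its top (112 mm above the bench), stands here with three fixed hold-down arms 120 degrees apart, 85 mm long, 14 mm wide, from 88 to 98 mm above the bench.
- plate0 (a point): Square steel stage plate on the disc, 62 x 62 mm, 70 mm from the axis; the point is the centre of its top face. Four stops 5 mm high stand at the middle of its sides, inner faces 25 mm from the point (3 mm of play round a casting's foot). Axes are the disc's, z up. The three plates are 120 degrees apart; the knob stands midway between plates 0 and 1.
- plate1 (a point): Square steel stage plate on the disc, 62 x 62 mm, 70 mm from the axis; the point is the centre of its top face. Four stops 5 mm high stand at the middle of its sides, inner faces 25 mm from the point (3 mm of play round a casting's foot). Axes are the disc's, z up.
- plate2 (a point): Square steel stage plate on the disc, 62 x 62 mm, 70 mm from the axis; the point is the centre of its top face. Four stops 5 mm high stand at the middle of its sides, inner faces 25 mm from the point (3 mm of play round a casting's foot). Axes are the disc's, z up.
- tray: Shallow grey steel tray for the finished castings, fixed to the bench, 130 (x) x 220 (y) x 12 mm high, walls 4 mm, floor 4 mm thick. Origin at the centre of its underside; the long side is its y.
- rough0: Steel casting, 32 mm high: a round foot 44 mm across and 12 mm high, and on it a square open socket 28 x 28 mm outside (4 mm walls) and 20 mm high, with its sides along the body's x and y axes. Origin at the centre of the foot's underside, z up. About 0.2 kg. A rough one, waiting on the bench (2 or 3 of the three are present).
- rough1: Steel casting, 32 mm high: a round foot 44 mm across and 12 mm high, and on it a square open socket 28 x 28 mm outside (4 mm walls) and 20 mm high, with its sides along the body's x and y axes. Origin at the centre of the foot's underside, z up. About 0.2 kg. A rough one, waiting on the bench (2 or 3 of the three are present).
- rough2: Steel casting, 32 mm high: a round foot 44 mm across and 12 mm high, and on it a square open socket 28 x 28 mm outside (4 mm walls) and 20 mm high, with its sides along the body's x and y axes. Origin at the centre of the foot's underside, z up. About 0.2 kg. A rough one, waiting on the bench (2 or 3 of the three are present).
- done0: Steel casting, 32 mm high: a round foot 44 mm across and 12 mm high, and on it a square open socket 28 x 28 mm outside (4 mm walls) and 20 mm high, with its sides along the body's x and y axes. Origin at the centre of the foot's underside, z up. About 0.2 kg. A finished one, found on stage plate 0 under a hold-down arm (9 mm of headroom) (2 or 3 of the three are present).
- done1: Steel casting, 32 mm high: a round foot 44 mm across and 12 mm high, and on it a square open socket 28 x 28 mm outside (4 mm walls) and 20 mm high, with its sides along the body's x and y axes. Origin at the centre of the foot's underside, z up. About 0.2 kg. A finished one, found on stage plate 1 under a hold-down arm (9 mm of headroom) (2 or 3 of the three are present).
- done2: Steel casting, 32 mm high: a round foot 44 mm across and 12 mm high, and on it a square open socket 28 x 28 mm outside (4 mm walls) and 20 mm high, with its sides along the body's x and y axes. Origin at the centre of the foot's underside, z up. About 0.2 kg. A finished one, found on stage plate 2 under a hold-down arm (9 mm of headroom) (2 or 3 of the three are present).
- timber: Bystander: upright timber offcut, 80 x 80 x 120 mm high. Origin under its centre.
- spanner: Bystander: open-ended spanner about 180 mm long, lying flat to the left of the turntable.
- flapdisc: Bystander: grey sanding disc lying flat, 110 mm across, 14 mm thick.
- offcut: Bystander: flat steel offcut, 70 x 40 x 6 mm, near the robot's base.
Things that resemble listed ones, but are neither listed nor needed, are in the scene too. Leave any blue or yellow look-alike of the done1 alone.

How it is judged:
By the outcome, as a careful person would: the job done as asked, in the order asked, and still so for the second after the job is handed in, with the robot touching nothing.
Of rough0, rough1, rough2 only 2 to 3 are there at a start; the rules pass over those that are not, and their reading is None.
Of done0, done1, done2 only 2 to 3 are there at a start; the rules pass over those that are not, and their reading is None.
At some moment in a run one of rough0, rough1, rough2 may be knocked a few centimetres aside while the robot is not near it.
It also fails if it takes over 210 s, if anything falls off the work surface, if the arm or the gripper's body presses on something with over 40 N, if the wrist force passes 120 N, or if a joint passes its speed limit or range.

ROBOT

A 6-joint arm with a two-finger parallel gripper is mounted at the origin on the work surface. World frame = base frame: x ahead of the robot, y to its left, z up, the work surface at z = 0. Lengths are in mm, angles in rad, forces in N, time in s.
With the tool pointing down it reaches from about 275 to 725 mm from the base axis. Payload 5.6 kg.
Tool frame: the origin (TCP) lies midway between the tips of the shut fingers; the grasp point (between the pads) lies 19 mm behind it; z points along the fingers, x is the direction in which the jaws open and shut, and the axes are right-handed (so a half turn about z gives the same grasp; the last joint's range is limited). The gripper opens to 85 mm and grips with 20 to 120 N. Pads are 22 mm wide; open, the fingers measure 114 mm over their backs; the gripper's body (76 mm by 85 mm) begins 54 mm behind the grasp point. The pads swing forward as they close: fully open they stand 13 mm farther back than shut.
Start: joints at [1.545, 0.255, 0.108, 0, -1.424, -0.285], TCP at [168.174, 523.651, 197.183] pointing down, gripper open.
Joint ranges: [-2.95, 2.95], [-1.21, 1.97], [-1.09, 1.5], [-2.87, 1.71], [-2.94, -0.07], [-3.05, 3.05]. Speed limits (rad/s): [2.57, 2.57, 3.14, 3.14, 3.14, 3.14].

INTERFACE

Orientations are given as a unit quaternion [w, x, y, z].
In Python, from workcell import ctrl gives the robot as it stands. The module is installed in compiled form; this text tells all that it offers.
- The arm moves only by the shell command python3 -m jog 'ROWS' [FORCE]. ROWS is text: rows parted by semicolons, each of 7 numbers parted by spaces: the shift along the tool's x, y, z in units of 50 mm (1.0 is 50 mm), then the turn, a rotation vector about the tool's x, y, z in units of 45 degrees (1.0 is 45 degrees), then the closure, from -1 (fully open) to 1 (shut). In form: tx ty tz wx wy wz grip; .... A call has 1 to 20 rows; each row shifts and turns the pose as measured when the row begins, along the tool's axes as they then stand; what a row does not reach is not made up. A row lasts 1/10 s, in which the tool goes at most 50 mm and 8.59 degrees, less where a joint would pass 70% of its speed; a pose out of reach is approached as far as the arm can. A call with a number of a shift or a turn outside -1 to 1 is refused whole. A call with a gripper value outside its range is refused whole. The fingers move at their own pace and stop on an object; FORCE is the grip in N (left out, the last holds). Time passes only in rows, so rows that do not move let the fingers close. It gives the time, the measured TCP pose, the force and the opening at its end, in the units of the state.
- ctrl.read_state(): the state, without advancing time (a new reading comes with each control period).
- ctrl.read_camera(name): name is "scene" or "side" or "wrist"; returns (picture, depth): 480x640x3 uint8, red, green, blue; 480x640 float32, mm along the optical axis (not along the pixel's ray), 0 where there is no reading.
- ctrl.camera_info(name): a dict with "mtx" (3x3 intrinsics, pixels), "rvec" (rotation vector, rad) and "tvec" (3), from world to camera coordinates, as OpenCV has them. Camera axes: x right, y down, z forward; pixel columns grow to the right and rows downward; lengths in mm; the calibration is good to about 2 mm. A picture is of the moment at which its call begins: read the wrist's pose just before it. camera_info takes no time and is no camera call; for the wrist camera it gives the pose at the moment of the call.
- ctrl.close_job(): hands the job in, once; it reports no verdict.
The state is a dict: "clock": time; "qpos": joint angles; "qd": joint speeds; "joint_efforts": joint torques, N m; "position": TCP position; "ee_rot": TCP orientation; "contact_force": force on the tool from outside, world axes, zero at the start; "torque": the same for the moment, N m; "grip_width": finger opening in mm.
Only numpy, scipy, OpenCV 4.12 (cv2) and the standard library are available. Lean on these libraries where they do the work, as an engineer would, in place of code of your own. Each camera call takes 0.05 s, during which the arm holds its last target.

## Working session

There is one attempt and no reset: what is moved stays moved. The work goes in short steps, Python scripts to look and compute and a shell command to move; the robot and the scene stay as the last step left them, time stands still between calls to the robot, and variables do not carry over. Pictures are saved under pics/ and viewed, and the job is handed in when it is done.

```bash
mkdir -p pics; ls; cat > h.py <<'E'
import numpy as np, cv2
from workcell import ctrl
from scipy.spatial.transform import Rotation as R
def cam(n):
    i=ctrl.camera_info(n)
    K=np.array(i['mtx'],float);Rm=cv2.Rodrigues(np.array(i['rvec'],float))[0];t=np.array(i['tvec'],float).ravel()
    return K,Rm,t
def grab(n,name):
    c=cam(n);im,d=ctrl.read_camera(n)
    cv2.imwrite(f'pics/{name}.png',im[:,:,::-1]);np.savez(f'pics/{name}.npz',im=im,d=d,K=c[0],R=c[1],t=c[2])
    return im,d,c
def load(name):
    z=np.load(f'pics/{name}.npz');return z['im'],z['d'],(z['K'],z['R'],z['t'])
def cloud(d,c):
    K,Rm,t=c;v,u=np.mgrid[:480,:640]
    p=np.stack([(u-K[0,2])/K[0,0]*d,(v-K[1,2])/K[1,1]*d,d],-1)
    return (p-t)@Rm
def proj(P,c):
    K,Rm,t=c;q=np.asarray(P,float)@Rm.T+t
    return (q@K.T)[...,:2]/q[...,2:]
E
python3 - <<'E'
from h import *
print(ctrl.read_state())
for n in('scene','side','wrist'):
    im,d,c=grab(n,n+'0');print(n,-c[1].T@c[2],c[0][0,0])
E
```

```text
pics
{'clock': 0.0, 'qpos': array([ 1.54455703e+00,  2.55749916e-01,  1.06957579e-01, -4.84312704e-04,
       -1.42391571e+00, -2.84574460e-01]), 'qd': array([ 0.0003004 ,  0.00101444, -0.0004182 , -0.00054081,  0.00031222,
       -0.00158417]), 'joint_efforts': array([-1.51581393e-03, -3.86634171e+01,  2.37943554e+01,  5.36532372e+00,
       -6.04494388e-03,  1.36123066e-05]), 'position': array([167.99213034, 523.09756589, 196.27429304]), 'ee_rot': array([-7.72972076e-04, -5.89108606e-01,  8.08053265e-01, -6.11191398e-04]), 'contact_force': array([ 0.75660709, -0.19080057,  0.43424202]), 'torque': array([-0.03788627, -0.05324967,  0.01937823]), 'grip_width': 85.31514894863416}
scene [1119.57137445  -80.45515598 1175.87276368] 549.3017384086561
side [264.94425864 767.77455759 604.68996078] 441.60917749076947
wrist [230.55388367 503.01505226 372.45007429] 380.87668595369996
```

View pics/scene0.png

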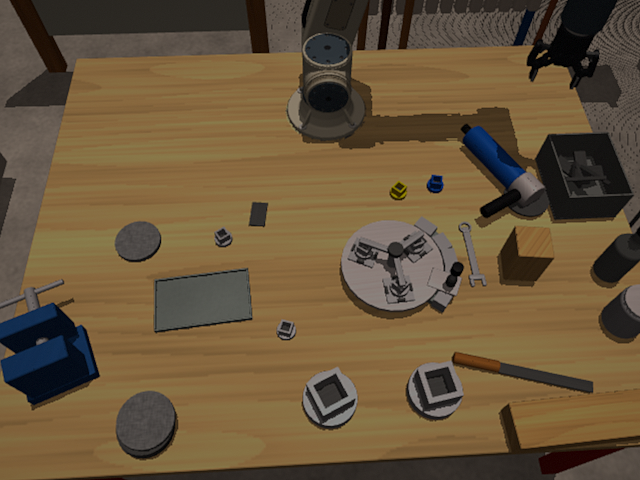

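View pics/side0.png

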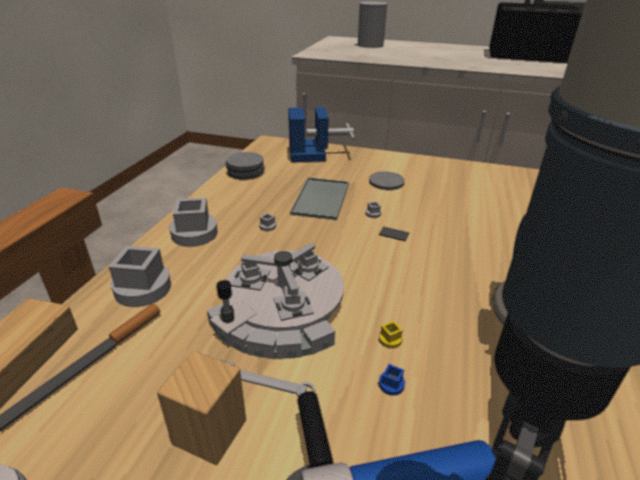

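View pics/wrist0.png

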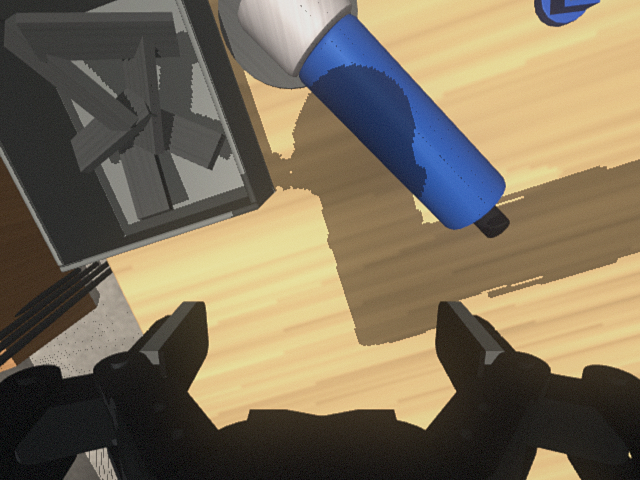

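The scene view shows the turntable at about (395,265), its knob at (457,270), and done castings near (366,254), (417,247) and (400,289). Rough candidates are the small ones at (223,237) and (286,329). The castings at (330,398) and (435,390) look far too big, and the yellow (399,190) and blue (436,184) ones are look-alikes. I'll measure them all with depth.

```bash
cat > m0.py <<'E'
from h import *
im,d,c=load('scene0');P=cloud(d,c)
print('bench z',[P[v,u].round(1) for u,v in((200,120),(300,270),(480,330))])
for nm,(u,v,r) in dict(rA=(223,237,14),rB=(286,329,14),bigA=(330,398,34),bigB=(435,390,34),yel=(399,190,12),blu=(436,184,12)).items():
    w=P[v-r:v+r,u-r:u+r].reshape(-1,3);w=w[w[:,2]>5]
    top=w[w[:,2]>w[:,2].max()-4]
    print(nm,'n',len(w),'zmax',w[:,2].max().round(1),'ctr',((w.max(0)+w.min(0))/2).round(1),'size',np.ptp(w,axis=0).round(1),'top ctr',((top.max(0)+top.min(0))/2).round(1))
s=im[190:330,320:490];cv2.imwrite('pics/tt.png',cv2.resize(s,None,fx=4.5,fy=4.2,interpolation=cv2.INTER_CUBIC)[:,:,::-1])
s=np.hstack([cv2.resize(im[v-20:v+20,u-20:u+20],(380,380),interpolation=cv2.INTER_CUBIC) for u,v in((223,237),(286,329))]);cv2.imwrite('pics/rr.png',s[:,:,::-1])
# knob, post, tray
for nm,(u0,u1,v0,v1,z0,z1) in dict(knob=(440,475,250,300,95,135),post=(380,410,235,262,103,120),tray=(140,265,260,340,8,16),disc=(330,470,205,320,38,46)).items():
    w=P[v0:v1,u0:u1].reshape(-1,3);w=w[(w[:,2]>z0)&(w[:,2]<z1)]
    print(nm,len(w),w.min(0).round(1),w.max(0).round(1),w.mean(0).round(1))
E
python3 m0.py
```

```text
bench z [array([  19.7, -359. ,    3.1]), array([508.6, -92.7,  -1.9]), array([682.8, 311.9,  -3. ])]
rA n 282 zmax 1175.9 ctr [ 745.4 -194.2  590.4] size [ 748.3  227.6 1170.8] top ctr [1119.6  -80.5 1175.9]
rB n 313 zmax 1175.9 ctr [ 878.6 -118.3  590.6] size [ 482.    75.6 1170.5] top ctr [1119.6  -80.5 1175.9]
bigA n 2552 zmax 1175.9 ctr [932.6 -46.3 590.4] size [ 373.9  131.5 1170.9] top ctr [1119.6  -80.5 1175.9]
bigB n 2735 zmax 1175.9 ctr [929.8  92.6 590.5] size [ 379.6  346.2 1170.8] top ctr [1119.6  -80.5 1175.9]
yel n 250 zmax 38.2 ctr [287.6 171.2  21.6] size [72.6 53.6 33.2] top ctr [302.4 167.5  36.5]
blu n 242 zmax 1175.9 ctr [678.3 107.5 590.5] size [ 882.6  375.9 1170.7] top ctr [1119.6  -80.5 1175.9]
knob 157 [570.5 235.4  97.9] [597.9 261.2 132.8] [587.4 246.8 120.6]
post 202 [505.4  92.2 103.2] [543.  140.1 117.9] [526.4 121.4 110.8]
tray 808 [ 502.5 -457.9    8. ] [ 664.6 -207.6   16. ] [ 579.6 -326.4   10.7]
disc 5022 [404.3   3.1  38. ] [644.8 278.2  46. ] [536.  128.5  41.9]
```

View pics/tt.png

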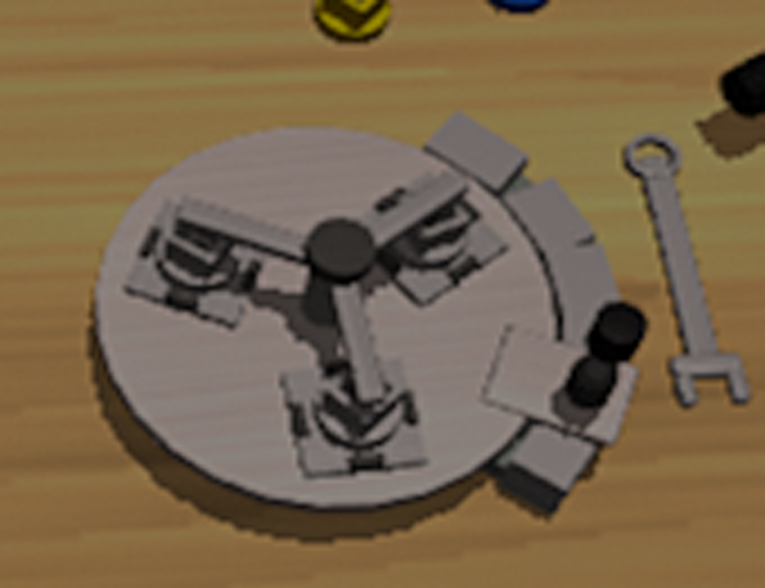

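View pics/rr.png

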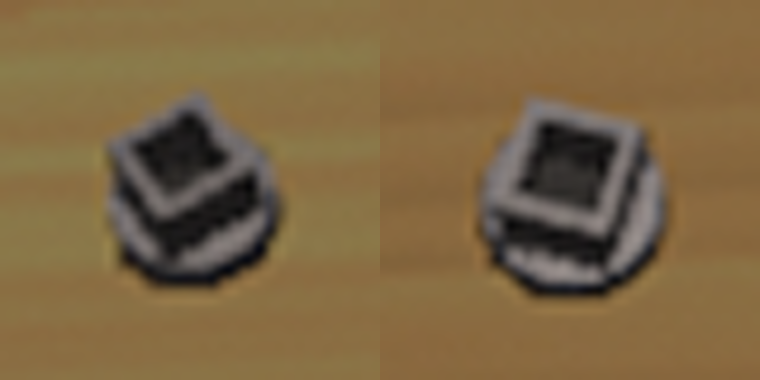

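```bash
cat >> h.py <<'E'
def tool():
    s=ctrl.read_state();q=np.array(s['ee_rot']);Rt=R.from_quat([q[1],q[2],q[3],q[0]]).as_matrix()
    return np.array(s['position']),Rt,s
def plan(target,xang=None):
    """xang: wanted world angle (deg) of tool x (mod 180); prints turn first, then the shift after turning"""
    p,Rt,s=tool()
    cur=np.degrees(np.arctan2(Rt[1,0],Rt[0,0]))
    if xang is None: xang=cur; Rn=Rt; rv=np.zeros(3)
    else:
        opts=[((xang-cur+90)%180)-90]
        a=np.radians(cur+opts[0]);Rn=np.array([[np.cos(a),np.sin(a),0],[np.sin(a),-np.cos(a),0],[0,0,-1]])
        rv=R.from_matrix(Rt.T@Rn).as_rotvec()/np.radians(45)
    sh=Rn.T@(np.array(target,float)-p)/50
    print('t %.2f pos %s xang %.1f q6 %.2f tiltz %s F %s w %.1f'%(s['clock'],p.round(1),cur,s['qpos'][5],Rt[:,2].round(3),np.array(s['contact_force']).round(1),s['grip_width']))
    print('  TURN total(u45)',rv.round(3),' then SHIFT total(u50)',sh.round(3))
E
python3 m0.py >/dev/null; python3 - <<'E'
from h import *
im,d,c=load('wrist0'); p,Rt,s=tool()
print('cam in tool',Rt.T@(-c[1].T@c[2]-p),'axis',Rt.T@c[1][2])
# cam offset world if xang given
plan([520,130,260],None); plan([520,130,300],0); plan([520,130,300],64)
E
```

```text
cam in tool [   0.42554912  -65.75036576 -175.93043148] axis [6.64574969e-05 2.58073452e-01 9.66125297e-01]
t 0.15 pos [168.  523.3 196.5] xang -107.8 q6 -0.28 tiltz [-0.    -0.001 -1.   ] F [ 0.3  0.4 -0.4] w 85.3
  TURN total(u45) [0. 0. 0.]  then SHIFT total(u50) [ 5.338 -9.108 -1.262]
t 0.15 pos [168.  523.3 196.5] xang -107.8 q6 -0.28 tiltz [-0.    -0.001 -1.   ] F [ 0.3  0.4 -0.4] w 85.3
  TURN total(u45) [-1.000e-03 -2.000e-03  1.604e+00]  then SHIFT total(u50) [-7.04  -7.866 -2.07 ]
t 0.15 pos [168.  523.3 196.5] xang -107.8 q6 -0.28 tiltz [-0.    -0.001 -1.   ] F [ 0.3  0.4 -0.4] w 85.3
  TURN total(u45) [-0.    -0.002  0.182]  then SHIFT total(u50) [ 3.984 -9.775 -2.07 ]
```

```bash
python3 -m jog '0 0 -0.4 0 0 0.09 -1;0 0 -0.5 0 0 0.09 -1;0 0 -0.5 0 0 0 -1;0 0 -0.4 0 0 0 -1;0.2 -0.5 0 0 0 0 -1;0.2 -0.5 0 0 0 0 -1;0.2 -0.5 0 0 0 0 -1;0.2 -0.5 0 0 0 0 -1;0.2 -0.5 0 0 0 0 -1;0.2 -0.5 0 0 0 0 -1;0.2 -0.5 0 0 0 0 -1;0.2 -0.5 0 0 0 0 -1;0.2 -0.5 0 0 0 0 -1;0.2 -0.5 0 0 0 0 -1'
python3 - <<'E'
from h import *
plan([520,130,300],64)
E
```

```text
clock: 1.55
position: [350.9, 315.3, 285.5]
ee_rot: [-0.006, -0.53, 0.848, -0.004]
contact_force: [0.3, 0.7, -0.5]
grip_width: 85.4
t 1.55 pos [350.9 315.3 285.5] xang -115.9 q6 0.05 tiltz [-0.005 -0.013 -1.   ] F [ 0.3  0.7 -0.5] w 85.4
  TURN total(u45) [-0.001 -0.018  0.001]  then SHIFT total(u50) [ 1.848 -4.663 -0.291]
```

```bash
python3 -m jog '0.3 -0.75 0 0 0 0 -1;0.3 -0.75 0 0 0 0 -1;0.3 -0.75 -0.05 0 0 0 -1;0.3 -0.75 -0.05 0 0 0 -1;0.3 -0.75 -0.05 0 0 0 -1;0.3 -0.75 -0.05 0 0 0 -1;0.2 -0.5 -0.05 0 0 0 -1;0.1 -0.25 -0.05 0 0 0 -1;0 0 0 0 0 0 -1;0 0 0 0 0 0 -1'
python3 - <<'E'
from h import *
plan([520,130,300],64)
im,d,c=grab('wrist','w1'); P=cloud(d,c)
E
```

```text
clock: 2.55
position: [547.5, 94.6, 298.5]
ee_rot: [-0.009, -0.529, 0.848, -0.003]
contact_force: [0.5, 1.3, 0.4]
grip_width: 85.5
t 2.55 pos [547.5  94.6 298.5] xang -116.1 q6 0.66 tiltz [-0.013 -0.015 -1.   ] F [0.5 1.3 0.4] w 85.5
  TURN total(u45) [ 0.006 -0.025 -0.001]  then SHIFT total(u50) [-0.395  0.804 -0.031]
```

View pics/w1.png

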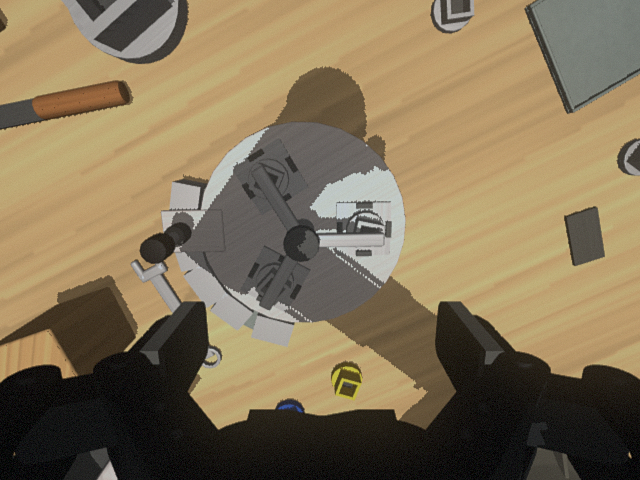

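All three plates hold castings, at (268,178), (365,222) and (268,278). The knob is at (160,247) and the post at (301,243). I'll fit those positions from this view.

```bash
python3 - <<'E'
from h import *
im,d,c=load('w1');P=cloud(d,c)
def circ(xy):
    A=np.c_[2*xy,np.ones(len(xy))];s=np.linalg.lstsq(A,(xy**2).sum(1),rcond=None)[0];return s[:2],np.sqrt(s[2]+s[0]**2+s[1]**2)
def topblob(u0,u1,v0,v1,z0,z1):
    m=np.zeros((480,640),np.uint8);S=P[v0:v1,u0:u1,2];m[v0:v1,u0:u1]=((S>z0)&(S<z1))
    n,l,st,_=cv2.connectedComponentsWithStats(m);k=1+st[1:,4].argmax();m=(l==k).astype(np.uint8)
    e=cv2.findContours(m,0,cv2.CHAIN_APPROX_NONE)[0][0][:,0]
    w=P[m>0]; xy=P[e[:,1],e[:,0]][:,:2]
    (cc,rr)=cv2.minEnclosingCircle(xy.astype(np.float32));return len(w),w.mean(0).round(1),np.round(cc,1),round(rr,1),circ(xy)
print('knob',topblob(130,185,225,270,120,132))
print('post',topblob(280,322,220,265,107,118))
print('disc',topblob(170,420,110,330,38,45.5))
for u,v in((380,60),(480,200),(350,150)):print(P[v,u])
E
```

```text
knob (597, array([586. , 248.6, 124.9]), array([585.7, 249.6]), 13.0, (array([585.85286029, 249.4415076 ]), np.float64(12.332731598933233)))
post (982, array([526.7, 123. , 111.2]), array([526.3, 123.3]), 17.9, (array([526.32736802, 123.17115117]), np.float64(17.22029251502707)))
disc (22783, array([536.3, 124.1,  41.5]), array([533. , 138.9]), 136.4, (array([529.35078909, 130.186514  ]), np.float64(121.93177273040044)))
[655.94851359 -39.8784398   -2.65607035]
[ 4.52613851e+02 -8.80800520e+01  5.70336938e-02]
[582.59943341  36.56923265  40.59834597]
```

```bash
python3 - <<'E'
from h import *
plan([585.9,249.2,170],64.8)
im,d,c=load('scene0');P=cloud(d,c);w=P[225:290,495:560].reshape(-1,3);w=w[(w[:,2]>100)&(w[:,2]<135)];print('timber',w.min(0),w.max(0))
E
python3 -m jog '-0.5 -0.16 0.3 0 -0.025 -0.015 -1;-0.5 -0.16 0.3 0 0 0 -1;-0.5 -0.16 0.3 0 0 0 -1;-0.5 -0.16 0.3 0 0 0 -1;-0.5 -0.16 0.3 0 0 0 -1;-0.3 -0.1 0.3 0 0 0 -1;0 0 0.2 0 0 0 -1;0 0 0 0 0 0 -1;0 0 0 0 0 0 -1'
python3 - <<'E'
from h import *
plan([585.9,249.2,170],64.8)
E
```

```text
t 2.60 pos [547.3  94.8 298.5] xang -116.0 q6 0.66 tiltz [-0.013 -0.015 -1.   ] F [-0.9  0.7  0.2] w 85.9
  TURN total(u45) [ 0.006 -0.025 -0.018]  then SHIFT total(u50) [-3.122  0.617  2.571]
timber [481.24471377 388.43217538 100.19678812] [571.56731157 475.56555585 125.66669515]
clock: 3.5
position: [644.1, 216.5, 199.1]
ee_rot: [0.002, -0.541, 0.841, 0.003]
contact_force: [-1.0, 0.2, 0.4]
grip_width: 85.8
t 3.50 pos [644.1 216.5 199.1] xang -114.5 q6 0.59 tiltz [ 0.001  0.007 -1.   ] F [-1.   0.2  0.4] w 85.8
  TURN total(u45) [0.003 0.008 0.015]  then SHIFT total(u50) [-0.095  1.331  0.582]
```

```bash
python3 -m jog '-0.03 0.4 0.1 0 0.008 0.015 -1;-0.03 0.4 0.1 0 0 0 -1;-0.03 0.4 0.1 0 0 0 -1;0 0.3 0.1 0 0 0 -1;0 0 0.1 0 0 0 -1;0 0 0 0 0 0 -1'
python3 - <<'E'
from h import *
plan([585.9,249.2,170],64.8)
E
```

```text
clock: 4.1
position: [575.8, 251.4, 182.9]
ee_rot: [0.006, -0.535, 0.845, 0.0]
contact_force: [0.0, 0.0, -0.1]
grip_width: 85.8
t 4.10 pos [575.8 251.4 182.9] xang -115.3 q6 0.47 tiltz [ 0.01   0.007 -1.   ] F [ 0.   0.  -0.1] w 85.8
  TURN total(u45) [-0.008  0.014 -0.003]  then SHIFT total(u50) [-0.045 -0.201  0.259]
```

```bash
python3 -m jog '-0.04 -0.2 0 -0.008 0.014 0 -1;0 0 0.3 0 0 0 -1;0 0 0.3 0 0 0 -1;0 0 0.2 0 0 0 -1;0 0 0 0 0 0 -1;0 0 0 0 0 0 -1'
python3 - <<'E'
from h import *
plan([585.9,249.2,92],64.8)
im,d,c=grab('wrist','w2')
E
```

```text
clock: 4.7
position: [590.6, 246.3, 147.6]
ee_rot: [0.004, -0.534, 0.846, -0.001]
contact_force: [0.6, -0.2, 0.7]
grip_width: 85.4
t 4.70 pos [590.6 246.3 147.6] xang -115.5 q6 0.48 tiltz [ 0.008  0.003 -1.   ] F [ 0.6 -0.2  0.7] w 85.4
  TURN total(u45) [-0.008  0.007 -0.007]  then SHIFT total(u50) [-0.014  0.11   1.112]
```

View pics/w2.png

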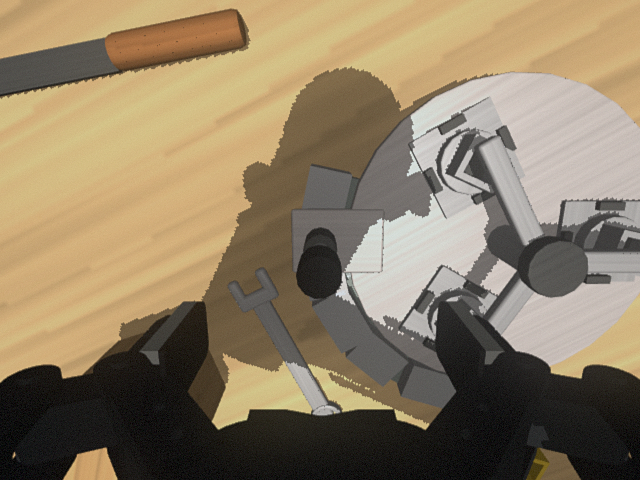

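The knob sits centred between the fingers at (320,275), so I descend and close.

```bash
python3 -m jog '0 0.1 0.1 -0.008 0.007 0 -0.3;0 0 0.25 0 0 0 -0.3;0 0 0.25 0 0 0 -0.3;0 0 0.25 0 0 0 -0.3;0 0 0.2 0 0 0 -0.3;0 0 0.05 0 0 0 -0.3;0 0 0 0 0 0 -0.3;0 0 0 0 0 0 -0.3'
python3 - <<'E'
from h import *
plan([585.9,249.2,92],64.8)
E
```

```text
clock: 5.55
position: [585.4, 248.9, 88.1]
ee_rot: [-0.0, -0.534, 0.846, 0.0]
contact_force: [0.2, -0.0, 0.3]
grip_width: 55.6
t 5.55 pos [585.4 248.9  88.1] xang -115.5 q6 0.48 tiltz [-0.  0. -1.] F [ 0.2 -0.   0.3] w 55.6
  TURN total(u45) [ 0.001  0.    -0.006]  then SHIFT total(u50) [-0.009 -0.006 -0.078]
```

```bash
python3 -m jog '0 0 -0.08 0 0 0 0.3;0 0 0 0 0 0 0.6;0 0 0 0 0 0 0.8;0 0 0 0 0 0 1;0 0 0 0 0 0 1;0 0 0 0 0 0 1;0 0 0 0 0 0 1;0 0 0 0 0 0 1' 50
python3 - <<'E'
from h import *
plan([585.9,249.2,108],64.8)
E
```

```text
clock: 6.35
position: [586.6, 249.5, 94.7]
ee_rot: [0.002, -0.534, 0.846, 0.0]
contact_force: [0.2, 1.1, 0.4]
grip_width: -0.3
t 6.35 pos [586.6 249.5  94.7] xang -115.5 q6 0.48 tiltz [ 0.003  0.002 -1.   ] F [0.2 1.1 0.4] w -0.3
  TURN total(u45) [-0.002  0.004 -0.006]  then SHIFT total(u50) [ 0.012  0.01  -0.266]
```

```bash
python3 - <<'E'
from h import *
grab('wrist','w3');grab('side','s3')
E
```

```text
(no output)
```

View pics/w3.png

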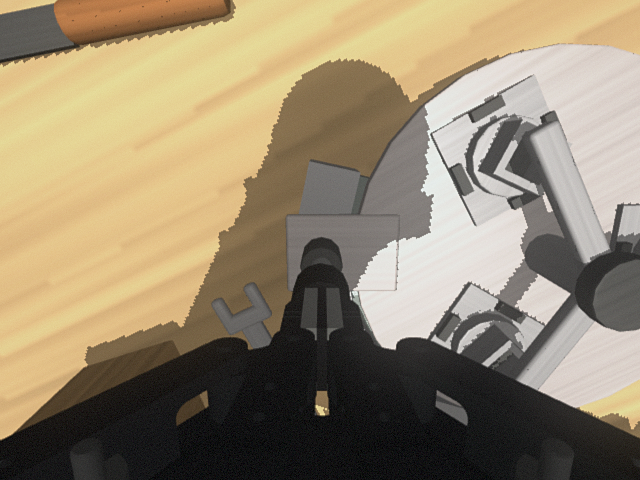

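View pics/s3.png

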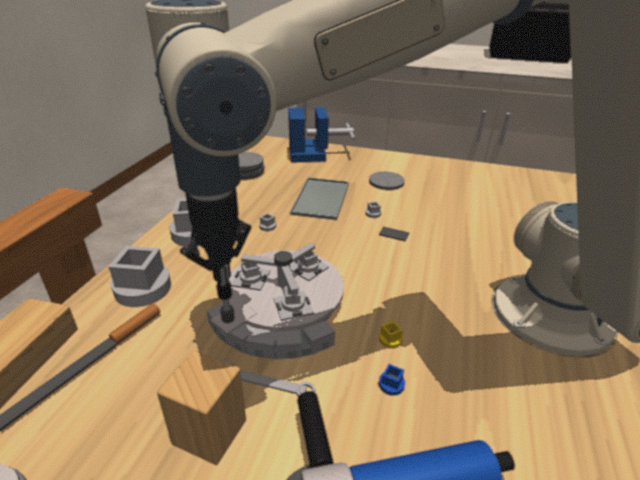

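```bash
python3 - <<'E'
from h import *
im,d,c=load('w3');im2,d2,c2=load('s3')
a=cv2.resize(np.clip(im[220:420,250:400].astype(float)*2.2,0,255).astype(np.uint8),(390,520));b=cv2.resize(np.clip(im2[200:340,170:275].astype(float)*2,0,255).astype(np.uint8),(390,520),interpolation=cv2.INTER_CUBIC)
cv2.imwrite('pics/z3.png',np.hstack([a,b])[:,:,::-1])
P=cloud(d,c)
for v in range(235,420,12):print(v,P[v,312].round(0),P[v,320].round(0),P[v,335].round(0))
E
```

```text
235 [599. 250.  42.] [597. 245.  44.] [593. 237.  43.]
247 [597. 250.  65.] [597. 245.  70.] [589. 239.  55.]
259 [593. 252.  71.] [591. 248.  72.] [587. 241.  69.]
271 [599. 248. 112.] [597. 245. 112.] [592. 240. 107.]
283 [597. 248. 124.] [596. 245. 124.] [593. 240. 124.]
295 [598. 247. 140.] [597. 245. 139.] [595. 240. 141.]
307 [598. 247. 151.] [597. 244. 151.] [595. 240. 151.]
319 [598. 247. 160.] [597. 244. 160.] [595. 240. 160.]
331 [597. 247. 165.] [595. 245. 164.] [596. 240. 170.]
343 [599. 246. 177.] [592. 247. 165.] [596. 240. 177.]
355 [597. 247. 180.] [589. 248. 166.] [596. 240. 183.]
367 [592. 249. 177.] [585. 250. 165.] [596. 241. 187.]
379 [589. 251. 177.] [645. 221. 271.] [594. 242. 189.]
391 [584. 253. 175.] [469. 307.  -1.] [582. 247. 177.]
403 [582. 254. 177.] [459. 312.  -0.] [579. 248. 177.]
415 [596. 246. 203.] [596. 245. 203.] [595. 242. 203.]
```

View pics/z3.png

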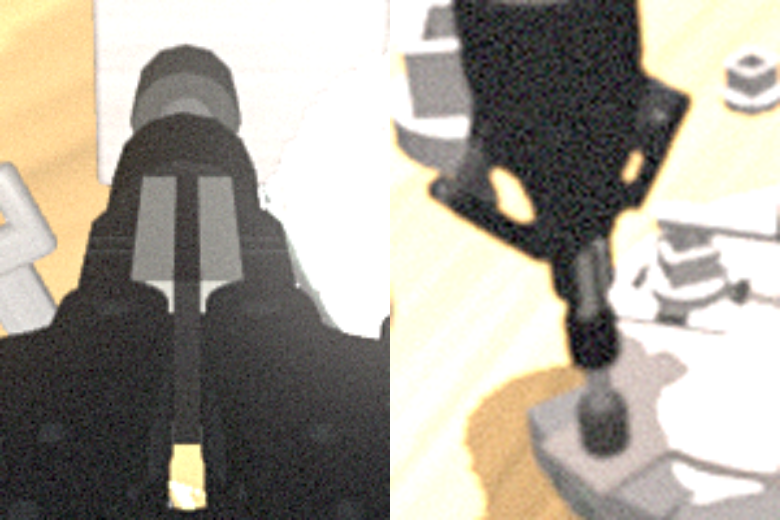

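```bash
python3 - <<'E'
from h import *
p,Rt,s=tool();print(p,s['grip_width'])
for n in('w3','s3'):
    im,d,c=load(n);b=np.clip(im.astype(float)*2.2,0,255).astype(np.uint8).copy()
    th=np.linspace(0,6.28,40)
    for z,col in((100,(255,0,0)),(126,(0,255,0))):
        q=proj(np.c_[585.9+13*np.cos(th),249.2+13*np.sin(th),0*th+z],c).astype(np.int32);cv2.polylines(b,[q],True,col,1)
    for dz,col in((0,(0,0,255)),(-19,(255,0,255))):
        L=proj(np.array([p+Rt@np.array([x,y,dz]) for x,y in((-5,-11),(5,-11),(5,11),(-5,11))]),c).astype(np.int32);cv2.polylines(b,[L],True,col,1)
    cr=b[210:420,220:420] if n=='w3' else b[220:340,165:280]
    cv2.imwrite(f'pics/{n}k.png',cv2.resize(cr,None,fx=500/cr.shape[0],fy=500/cr.shape[0])[:,:,::-1])
a=cv2.imread('pics/w3k.png');b=cv2.imread('pics/s3k.png');h=np.hstack([a,b]);cv2.imwrite('pics/k3.png',cv2.resize(h,(790,int(790*h.shape[0]/h.shape[1]))))
E
```

```text
[586.65721432 249.54292985  94.68898439] -0.355886743983021
```

View pics/k3.png

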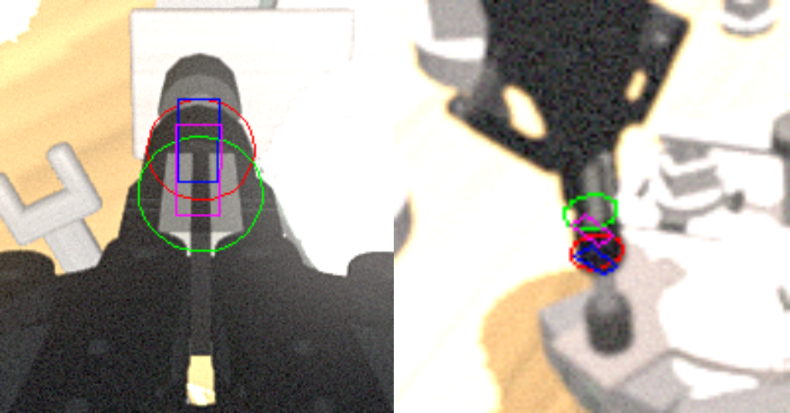

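```bash
python3 - <<'E'
from h import *
im,d,c=load('w3');P=cloud(d,c)
p,Rt,s=tool()
T=(P-p)@Rt
for v in range(262,350,6):print(v,' '.join('%d,%d,%d'%tuple(T[v,u]) for u in range(284,360,6)))
E
```

```text
262 -27,20,96 -19,6,52 -15,6,50 -10,-1,25 -7,-1,25 -3,-3,20 0,-5,15 2,-4,18 6,-2,25 9,-2,25 0,-65,-176 18,6,51 21,6,50
268 -27,24,95 -19,10,51 -15,10,52 -10,1,26 -5,-10,-10 -3,-11,-13 0,-11,-14 2,-11,-13 5,-10,-11 9,1,23 14,10,51 18,10,52 22,10,52
274 -28,29,96 -19,14,51 -15,14,50 -8,-8,-12 -5,-10,-18 -2,-11,-21 0,-11,-22 2,-11,-22 4,-10,-19 7,-8,-13 14,14,51 18,14,51 22,14,51
280 -27,34,94 -19,17,50 -11,-5,-12 -8,-8,-21 -5,-10,-26 -2,-11,-29 0,-11,-29 2,-11,-28 4,-10,-26 7,-9,-22 10,-6,-14 18,18,52 22,17,50
286 -28,39,96 -19,22,51 -10,-6,-22 -7,-9,-29 -5,-9,-29 -2,-9,-29 0,-9,-30 2,-9,-30 4,-9,-30 7,-8,-28 9,-6,-23 18,22,51 22,21,50
292 -28,44,96 -23,43,93 -10,-6,-29 -7,-7,-30 -4,-12,-43 -2,-11,-42 0,-11,-42 2,-11,-41 4,-11,-41 6,-11,-42 9,-6,-30 19,29,60 24,36,77
298 -28,49,96 -23,49,96 0,-65,-176 -7,-4,-30 -4,-11,-46 -2,-11,-47 0,-12,-49 1,-11,-48 4,-11,-47 6,-11,-48 9,-4,-31 12,-1,-24 25,41,77
304 -28,54,95 -11,-8,-45 -9,-7,-43 -6,-7,-44 -4,-11,-53 -2,-11,-53 0,-11,-52 1,-11,-53 3,-11,-53 6,-11,-53 8,-7,-43 10,-7,-44 13,-7,-44
310 -13,-8,-50 -10,-7,-49 -8,-7,-49 -6,-11,-58 -4,-11
[... 217 characters left out ...]
7,-54
322 -12,-7,-58 -10,-8,-60 -8,-7,-58 -5,-11,-67 -3,-11,-67 -2,-11,-66 0,-11,-67 1,-10,-65 3,-11,-66 5,-11,-67 7,-7,-59 9,-7,-59 12,-7,-58
328 -11,-7,-62 -8,-13,-75 -7,-14,-76 -5,-12,-72 -3,-11,-70 -1,-11,-70 0,-11,-70 1,-11,-71 3,-11,-70 5,-13,-73 6,-12,-73 8,-13,-75 10,-12,-73
334 -10,-12,-76 -8,-14,-80 -6,-14,-80 -5,-13,-78 -3,-12,-76 -1,-9,-71 0,-9,-71 1,-9,-70 3,-12,-76 5,-12,-75 6,-14,-79 8,-13,-78 10,-13,-79
340 -10,-12,-80 -8,-12,-80 -6,-12,-80 -5,-12,-79 -3,-12,-80 -1,-12,-80 0,-7,-70 1,-7,-71 3,-12,-79 4,-12,-79 6,-12,-79 8,-13,-81 10,-12,-79
346 -9,-13,-84 -8,-12,-82 -6,-12,-83 -4,-12,-83 -3,-12,-83 -1,-10,-80 0,-5,-70 1,-5,-71 3,-12,-83 4,-12,-82 6,-12,-83 8,-12,-83 9,-12,-83
```

```bash
python3 -m jog '0 0 -0.2 0 0 0 1;0 0 -0.1 0 0 0 1;0 0 0 0 0 0 1'
python3 - <<'E'
from h import *
p,Rt,s=tool();print(p,s['grip_width'],s['contact_force'])
im,d,c=grab('wrist','w4')
P=cloud(d,c);T=(P-p)@Rt
for v in range(230,320,6):print(v,' '.join('%d,%d,%d'%tuple(T[v,u]) for u in range(300,345,10)))
b=np.clip(im[200:400,220:420].astype(float)*2.2,0,255).astype(np.uint8)
im,d,c=grab('side','s4');b2=np.clip(im[200:340,160:300].astype(float)*2.2,0,255).astype(np.uint8)
cv2.imwrite('pics/k4.png',np.hstack([cv2.resize(b,(390,390)),cv2.resize(b2,(390,390))])[:,:,::-1])
E
```

```text
clock: 6.75
position: [586.8, 249.5, 111.2]
ee_rot: [0.002, -0.534, 0.846, -0.0]
contact_force: [0.2, -0.9, -0.0]
grip_width: 0.1
[586.76024341 249.48761674 111.23593828] 0.08031622088665173 [ 0.19278791 -0.86326791 -0.04739719]
230 -13,-10,67 -7,-10,67 0,-10,68 5,-10,68 12,-10,68
236 -13,-6,67 -7,-8,60 0,-10,52 5,-8,57 12,-6,67
242 -13,-2,66 -6,-8,44 0,-9,41 5,-8,42 12,-2,66
248 -13,1,66 -6,-5,42 0,-5,42 5,-5,41 12,1,68
254 -14,5,68 -6,-1,42 0,-12,7 5,-1,42 11,0,44
260 -14,10,68 -5,-10,2 0,-11,-1 4,-10,0 11,2,43
266 -10,-6,4 -5,-10,-7 0,-65,-176 4,-11,-9 9,-7,1
272 -9,-7,-6 -4,-9,-13 0,-10,-15 4,-9,-14 8,-7,-8
278 -9,-6,-13 -4,-6,-12 0,-7,-14 4,-6,-14 8,-6,-13
284 -9,-3,-12 -4,-3,-12 0,-4,-14 4,-3,-13 8,-4,-14
290 -9,-1,-13 -4,-11,-39 0,-11,-39 3,-11,-39 8,-1,-13
296 -9,1,-14 -3,-11,-45 0,-11,-46 3,-11,-45 8,1,-13
302 -7,-7,-42 -3,-12,-52 0,-11,-51 3,-11,-51 6,-11,-51
308 -7,-7,-47 -3,-11,-56 0,-11,-56 3,-11,-55 6,-11,-56
314 -7,-7,-52 -3,-11,-61 0,-11,-61 3,-11,-61 6,-11,-62
```

View pics/k4.png

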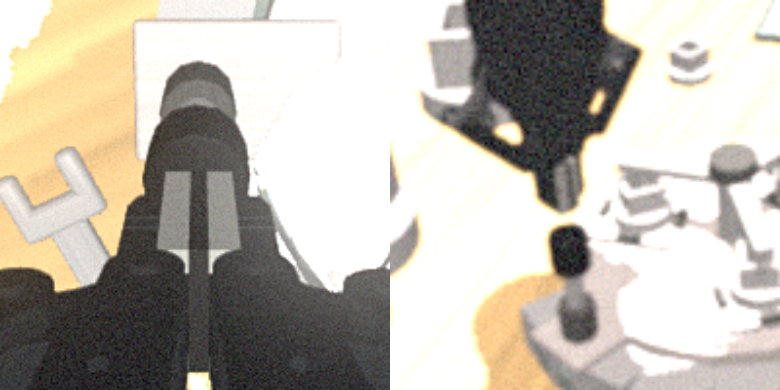

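The shut fingers visibly end about 30–37 mm above the reported TCP: the knob top is at z 125 and the fingertips cleared it at a reported 94.7. I'll descend lower with the fingers straddling the knob and calibrate by feel.

```bash
python3 -m jog '0 0 -0.2 0 0 0 -0.3;0 0 0 0 0 0 -0.3;0 0 0 0 0 0 -0.3;0 0 0 0 0 0 -0.3;0 0 0 0 0 0 -0.3;0 0 0 0 0 0 -0.3'
python3 - <<'E'
from h import *
p,Rt,s=tool();print(p,s['grip_width'],s['contact_force'])
im,d,c=grab('wrist','w5')
P=cloud(d,c);T=(P-p)@Rt
m=(abs(T[...,1])<30)&(T[...,2]>-120)&(T[...,2]<20)&(abs(T[...,0])<75)
m&=~((abs(T[...,0])<16)&(T[...,2]>-30))
for z in range(-115,20,5):
    w=T[m&(abs(T[...,2]-z)<2.5)]
    if len(w)>5: print(z,len(w),w.min(0).round(0),w.max(0).round(0))
cv2.imwrite('pics/k5.png',np.clip(im.astype(float)*2.,0,255).astype(np.uint8)[:,:,::-1])
E
```

```text
clock: 7.45
position: [586.1, 249.2, 120.9]
ee_rot: [0.001, -0.534, 0.846, 0.0]
contact_force: [-0.4, 0.7, 0.3]
grip_width: 55.2
[586.07251239 249.23566912 120.88474872] 55.241236850600295 [-0.36172134  0.70886556  0.33735972]
-115 9647 [ -63.  -19. -117.] [  63.    1. -113.]
-110 8583 [ -64.  -19. -112.] [  65.    7. -108.]
-105 5251 [ -63.  -19. -107.] [  64.   12. -103.]
-100 3892 [ -62.  -18. -102.] [ 63.  12. -98.]
-95 7188 [-61. -15. -97.] [ 62.  12. -93.]
-90 6473 [-60. -15. -92.] [ 61.  12. -88.]
-85 2181 [-59. -15. -87.] [ 60.  11. -83.]
-80 799 [-54. -15. -82.] [ 51.  -4. -78.]
-75 1141 [-38. -13. -77.] [ 39.   6. -73.]
-70 837 [-36. -13. -72.] [ 41.  11. -68.]
-65 923 [-41. -13. -67.] [ 42.  11. -63.]
-60 846 [-41. -13. -62.] [ 42.  10. -58.]
-55 771 [-41. -12. -57.] [ 42.  11. -53.]
-50 688 [-41. -12. -52.] [ 42.  11. -48.]
-45 548 [-40. -12. -47.] [ 41.  11. -43.]
-40 259 [-34. -12. -42.] [ 34.  10. -38.]
-35 7 [-28.  -9. -37.] [ 28.   8. -37.]
```

View pics/k5.png

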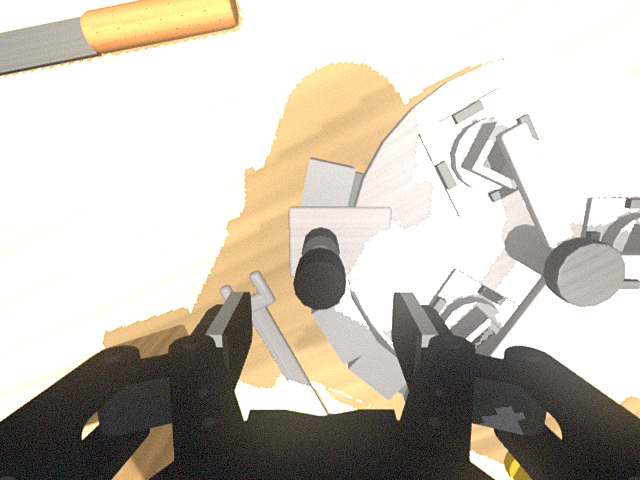

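```bash
python3 -m jog '0 0 0.25 0 0 0 -0.3;0 0 0.25 0 0 0 -0.3;0 0 0.25 0 0 0 -0.3;0 0 0.2 0 0 0 -0.3;0 0 0.15 0 0 0 -0.3;0 0 0.05 0 0 0 -0.3;0 0 0 0 0 0 -0.3;0 0 0 0 0 0 0;0 0 0 0 0 0 0.3;0 0 0 0 0 0 0.6;0 0 0 0 0 0 1;0 0 0 0 0 0 1;0 0 0 0 0 0 1;0 0 0 0 0 0 1' 50
python3 - <<'E'
from h import *
plan([585.9,249.2,78],64.8)
E
```

```text
clock: 8.9
position: [586.0, 250.4, 56.8]
ee_rot: [0.001, -0.534, 0.846, 0.001]
contact_force: [0.9, 0.8, -1.7]
grip_width: 24.8
t 8.90 pos [586.  250.4  56.8] xang -115.5 q6 0.48 tiltz [ 0.001  0.003 -1.   ] F [ 0.9  0.8 -1.7] w 24.8
  TURN total(u45) [-0.     0.004 -0.006]  then SHIFT total(u50) [ 0.023 -0.008 -0.425]
```

```bash
python3 -m jog '0 0 -0.15 0 0 0 1;0 0 -0.13 0 0 0 1;0 0 -0.05 0 0 0 1;0 0 0 0 0 0 1;0 0 0 0 0 0 1' 80
python3 - <<'E'
from h import *
plan([585.9,249.2,73.3],64.8)
grab('side','s6');im,d,c=grab('wrist','w6');P=cloud(d,c);w=P[230:300,270:370].reshape(-1,3);print([ (z,((w[:,2]>z)&(w[:,2]<z+5)).sum()) for z in range(40,150,5)])
im=load('s6')[0];cv2.imwrite('pics/k6.png',cv2.resize(np.clip(im[180:350,130:330].astype(float)*2,0,255).astype(np.uint8),(700,595))[:,:,::-1])
E
```

```text
clock: 9.4
position: [585.6, 250.5, 72.9]
ee_rot: [0.001, -0.534, 0.845, 0.001]
contact_force: [3.2, 1.3, -6.8]
grip_width: 23.9
t 9.40 pos [585.6 250.5  72.9] xang -115.5 q6 0.48 tiltz [-0.     0.003 -1.   ] F [ 3.2  1.3 -6.8] w 23.9
  TURN total(u45) [ 0.002  0.003 -0.006]  then SHIFT total(u50) [ 0.022 -0.017 -0.007]
[(40, np.int64(3555)), (45, np.int64(93)), (50, np.int64(105)), (55, np.int64(105)), (60, np.int64(107)), (65, np.int64(940)), (70, np.int64(101)), (75, np.int64(79)), (80, np.int64(94)), (85, np.int64(93)), (90, np.int64(102)), (95, np.int64(83)), (100, np.int64(4)), (105, np.int64(22)), (110, np.int64(167)), (115, np.int64(305)), (120, np.int64(217)), (125, np.int64(1)), (130, np.int64(0)), (135, np.int64(0)), (140, np.int64(0)), (145, np.int64(0))]
```

View pics/k6.png

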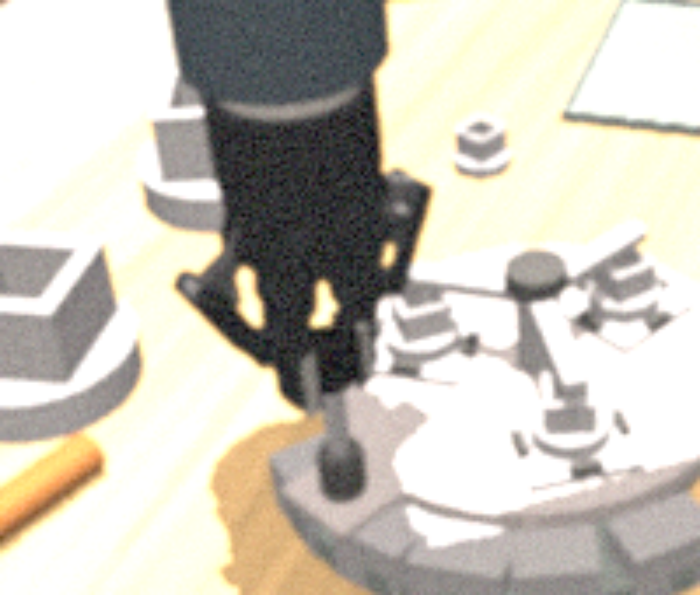

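```bash
python3 -m jog '0 0.11 0 0 0 -0.05 1;0.002 0.11 0 0 0 -0.05 1;0.002 0.11 0 0 0 -0.05 1;0.002 0.11 0 0 0 -0.05 1;0.002 0.11 0 0 0 -0.05 1'
cat >> h.py <<'E'
AX=np.array([526.5,123.2])
def arc(goal=124.8):
    p,Rt,s=tool();r=p[:2]-AX;cur=np.degrees(np.arctan2(Rt[1,0],Rt[0,0]))
    a=np.degrees(np.arctan2(r[1],r[0]))
    print('t %.2f ang %.2f rad %.1f z %.1f jaw %.2f (jaw-ang+180 %.2f) F %s T %s w %.1f left %.2f deg q6 %.2f'%(s['clock'],a,np.hypot(*r),p[2],cur,(cur-a+270)%180-90,np.array(s['contact_force']).round(1),np.array(s['torque']).round(2),s['grip_width'],goal-a,s['qpos'][5]))
E
python3 -c "
from h import *
arc()"
```

```text
clock: 10.0
position: [559.2, 260.0, 71.5]
ee_rot: [0.0, -0.616, 0.787, 0.001]
contact_force: [2.5, 2.9, -6.2]
grip_width: 24.3
t 10.00 ang 76.55 rad 140.6 z 71.5 jaw -103.90 (jaw-ang+180 -0.45) F [ 2.5  2.9 -6.2] T [ 0.4  -0.92  0.05] w 24.3 left 48.25 deg q6 0.64
```

Very good; continue with slightly larger steps.

```bash
python3 -m jog '0.004 0.15 -0.02 0 0 -0.068 1;0.004 0.15 0 0 0 -0.068 1;0.004 0.15 -0.01 0 0 -0.068 1;0.004 0.15 0 0 0 -0.068 1;0.004 0.15 -0.01 0 0 -0.068 1;0.004 0.15 0 0 0 -0.068 1;0.004 0.15 -0.01 0 0 -0.068 1;0.004 0.15 0 0 0 -0.068 1'
python3 -c "
from h import *
arc()"
```

```text
clock: 10.8
position: [497.2, 261.3, 73.0]
ee_rot: [0.0, 0.775, -0.632, -0.001]
contact_force: [1.4, 2.0, -6.5]
grip_width: 24.2
t 10.80 ang 101.97 rad 141.1 z 73.0 jaw -78.41 (jaw-ang+180 -0.38) F [ 1.4  2.  -6.5] T [ 0.38 -0.86  0.14] w 24.2 left 22.83 deg q6 1.01
```

```bash
python3 -m jog '0.004 0.15 0 0 0 -0.068 1;0.004 0.15 0 0 0 -0.068 1;0.004 0.15 -0.01 0 0 -0.068 1;0.004 0.13 0 0 0 -0.06 1;0.004 0.1 0 0 0 -0.045 1;0.004 0.06 0 0 0 -0.027 1;0.002 0.02 0 0 0 -0.01 1;0 0 0 0 0 0 1'
python3 -c "
from h import *
arc()"
```

```text
clock: 11.6
position: [459.3, 247.5, 74.0]
ee_rot: [-0.0, 0.857, -0.515, -0.001]
contact_force: [0.9, 2.3, -7.1]
grip_width: 24.4
t 11.60 ang 118.41 rad 141.3 z 74.0 jaw -62.00 (jaw-ang+180 -0.42) F [ 0.9  2.3 -7.1] T [ 0.55 -0.61  0.25] w 24.4 left 6.39 deg q6 1.27
```

```bash
python3 -m jog '0.004 0.12 0 0 0 -0.054 1;0.004 0.1 0 0 0 -0.045 1;0.002 0.07 0 0 0 -0.033 1;0.002 0.03 0 0 0 -0.015 1;0 0.01 0 0 0 -0.005 1;0 0 0 0 0 0 1'
python3 -c "
from h import *
arc(125.1)"
```

```text
clock: 12.2
position: [445.1, 238.8, 73.5]
ee_rot: [-0.0, 0.887, -0.462, -0.001]
contact_force: [1.1, 3.1, -6.2]
grip_width: 24.3
t 12.20 ang 125.17 rad 141.4 z 73.5 jaw -55.08 (jaw-ang+180 -0.25) F [ 1.1  3.1 -6.2] T [ 0.58 -0.31  0.25] w 24.3 left -0.07 deg q6 1.38
```

```bash
python3 -m jog '0 0 0.08 0 0 0 1;0 0 0.08 0 0 0 1;0 0 0.08 0 0 0 1;0 0 0.06 0 0 0 1;0 0 0.03 0 0 0 1;0 0 0 0 0 0 1'
python3 -c "
from h import *
arc(125.1)"
```

```text
clock: 12.8
position: [446.0, 239.4, 56.8]
ee_rot: [-0.001, 0.886, -0.463, -0.001]
contact_force: [-1.6, 2.4, -2.9]
grip_width: 24.0
t 12.80 ang 124.73 rad 141.4 z 56.8 jaw -55.17 (jaw-ang+180 0.10) F [-1.6  2.4 -2.9] T [ 0.59  0.25 -0.  ] w 24.0 left 0.37 deg q6 1.38
```

```bash
python3 -m jog '0 0 0 0 0 0 0;0 0 0 0 0 0 -0.3;0 0 0 0 0 0 -0.3;0 0 0 0 0 0 -0.3;0 0 -0.5 0 0 0 -0.3;0 0 -0.8 0 0 0 -0.3;0 0 -0.8 0 0 0 -0.3;0 0 -0.8 0 0 0 -0.3;0 0 -0.6 0 0 0 -1;0 0 -0.3 0 0 0 -1;0 0 0 0 0 0 -1'
python3 - <<'E'
from h import *
plan([500,120,250],None)
grab('wrist','w7')
E
```

```text
clock: 13.9
position: [446.6, 235.9, 256.4]
ee_rot: [-0.0, 0.886, -0.464, 0.001]
contact_force: [-0.2, -0.4, 0.3]
grip_width: 85.6
t 13.90 pos [446.6 235.9 256.4] xang -55.3 q6 1.38 tiltz [ 0.002 -0.001 -1.   ] F [-0.2 -0.4  0.3] w 85.6
  TURN total(u45) [0. 0. 0.]  then SHIFT total(u50) [2.513 0.444 0.13 ]
```

View pics/w7.png

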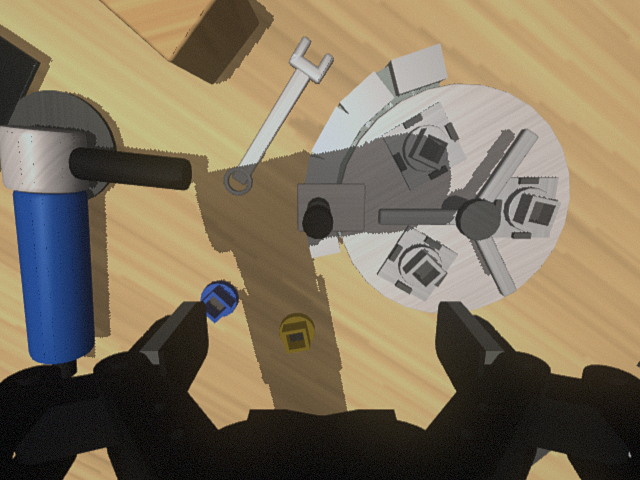

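The loading position is reached: the arms lie between the plates, and the castings are at (428,148), (532,207) and (422,262). I'll measure the sockets' tops and the knob's height.

```bash
cat >> h.py <<'E'
def sockets(name,ztop,near=None,rng=(-7,5),show=True,minn=60):
    """find square socket tops at height ztop; returns centre xy, yaw deg"""
    im,d,c=load(name);P=cloud(d,c)
    m=((P[...,2]>ztop+rng[0])&(P[...,2]<ztop+rng[1])&(d>0)).astype(np.uint8)
    if near is not None: m&=(np.hypot(P[...,0]-near[0],P[...,1]-near[1])<near[2]).astype(np.uint8)
    n,l,st,ce=cv2.connectedComponentsWithStats(m,connectivity=8);out=[]
    K,Rm,t=c;C=-Rm.T@t
    for k in range(1,n):
        if st[k,4]<minn: continue
        e=cv2.convexHull(np.argwhere(l==k)[:,::-1].astype(np.int32))[:,0].astype(float)
        ray=np.c_[(e[:,0]-K[0,2])/K[0,0],(e[:,1]-K[1,2])/K[1,1],np.ones(len(e))]@Rm
        xy=(C+ray*((ztop-C[2])/ray[:,2])[:,None])[:,:2]
        (cc,wh,a)=cv2.minAreaRect(xy.astype(np.float32))
        out.append((np.round(cc,1),np.round(wh,1),round(a%90,1)))
        if show: print('  px',ce[k].round(0),'n',st[k,4],'ctr',np.round(cc,1),'size',np.round(wh,1),'yaw%%90 %.1f'%(a%90),'zmed %.1f'%np.median(P[l==k][:,2]))
    return out
E
python3 - <<'E'
from h import *
sockets('w7',79,(526.5,123.2,115))
sockets('w7',126,rng=(-6,6))
im,d,c=load('w7');P=cloud(d,c)
for a in(64.8,184.8,304.8):
    q=AX+70*np.array([np.cos(np.radians(a)),np.sin(np.radians(a))]);print(a,q.round(1),proj([*q,47],c).round(0))
s=im[90:320,340:580];cv2.imwrite('pics/k7.png',cv2.resize(s,(720,690))[:,:,::-1][:600])
E
```

```text
px [432. 148.] n 618 ctr [553.8 188. ] size [28.4 29.4] yaw%90 11.2 zmed 78.0
  px [540. 213.] n 630 ctr [565.9  68.3] size [27.9 32.3] yaw%90 22.3 zmed 77.8
  px [425. 272.] n 515 ctr [458.4 119.7] size [30.9 28. ] yaw%90 81.8 zmed 77.9
  px [317. 223.] n 744 ctr [446.6 239.2] size [25.1 24.6] yaw%90 34.8 zmed 125.1
64.8 [556.3 186.5] [426. 147.]
184.8 [456.7 117.3] [418. 265.]
304.8 [566.4  65.7] [524. 208.]
```

View pics/k7.png

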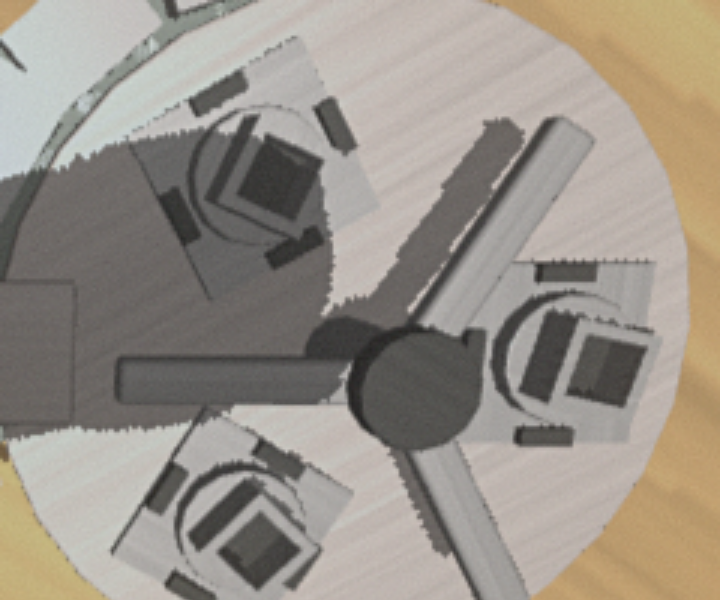

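```bash
python3 - <<'E'
from h import *
# tray corners from scene depth: pixels z>8 in region, project hull at z=12
im,d,c=load('scene0');P=cloud(d,c)
g=cv2.cvtColor(im,cv2.COLOR_RGB2HSV);s=g[255:345,140:270]
m=np.zeros((480,640),np.uint8);m[255:345,140:270]=((s[...,1]<70)).astype(np.uint8)
n,l,st,_=cv2.connectedComponentsWithStats(m);k=1+st[1:,4].argmax();print(st[k])
K,Rm,t=c;C=-Rm.T@t
e=cv2.convexHull(np.argwhere(l==k)[:,::-1].astype(np.int32))[:,0].astype(float)
ray=np.c_[(e[:,0]-K[0,2])/K[0,0],(e[:,1]-K[1,2])/K[1,1],np.ones(len(e))]@Rm
for z in(0,12):
    xy=(C+ray*((z-C[2])/ray[:,2])[:,None])[:,:2];print(z,cv2.minAreaRect(xy.astype(np.float32)))
E
python3 -m jog '0 0 0 0 0 -0.18 -0.4;0 0 0 0 0 -0.18 -0.4;0 0 0 0 0 -0.18 -0.4;0 0 0 0 0 -0.18 -0.4;0 0 0 0 0 -0.18 -0.4;0 0 0 0 0 -0.18 -0.4;0 0 0 0 0 -0.18 -0.4;0 0 0 0 0 -0.18 -0.4;0 0 0 0 0 -0.18 -0.4;0 0 0 0 0 -0.18 -0.4;0 0 0 0 0 -0.18 -0.4;0 0 0 0 0 -0.18 -0.4;0 0 0 0 0 -0.18 -0.4;0 0 0 0 0 -0.15 -0.4;0 0 0 0 0 0 -0.4'
python3 - <<'E'
from h import *
plan([553.8,188,120],11.2)
E
```

```text
[ 154  268   98   64 5019]
0 ((573.0597534179688, -323.0494689941406), (134.81407165527344, 222.10617065429688), 5.227952003479004)
12 ((578.6370239257812, -320.57373046875), (133.4383087158203, 219.8394775390625), 5.228001117706299)
clock: 15.45
position: [374.2, 273.2, 226.6]
ee_rot: [0.043, 0.887, 0.46, 0.001]
contact_force: [-1.0, 0.3, -0.2]
grip_width: 59.8
t 15.45 pos [374.2 273.2 226.6] xang 54.8 q6 3.05 tiltz [ 0.041 -0.075 -0.996] F [-1.   0.3 -0.2] w 59.8
  TURN total(u45) [0.112 0.008 0.97 ]  then SHIFT total(u50) [3.192 2.37  2.133]
```

I had the turn's sign wrong: a positive turn about tool z lowers the world angle. Turning back the other way.

```bash
python3 -m jog '0 0 0 0.1 0 0.15 -0.4;0 0 0 0 0 0.18 -0.4;0 0 0 0 0 0.18 -0.4;0 0 0 0 0 0.18 -0.4;0 0 0 0 0 0.18 -0.4;0 0 0 0 0 0.18 -0.4;0 0 0 0 0 0.18 -0.4;0 0 0 0 0 0.18 -0.4;0 0 0 0 0 0.18 -0.4;0 0 0 0 0 0.18 -0.4;0 0 0 0 0 0.18 -0.4;0 0 0 0 0 0.18 -0.4;0 0 0 0 0 0.18 -0.4;0 0 0 0 0 0.18 -0.4;0 0 0 0 0 0.18 -0.4;0 0 0 0 0 0.18 -0.4;0 0 0 0 0 0.18 -0.4;0 0 0 0 0 0 -0.4'
python3 - <<'E'
from h import *
plan([553.8,188,120],11.2)
E
```

```text
clock: 17.25
position: [369.5, 261.1, 203.7]
ee_rot: [0.038, 0.718, -0.695, -0.0]
contact_force: [-0.7, -0.6, -0.0]
grip_width: 59.7
t 17.25 pos [369.5 261.1 203.7] xang -88.0 q6 0.65 tiltz [-0.053 -0.053 -0.997] F [-0.7 -0.6 -0. ] w 59.7
  TURN total(u45) [ 0.011 -0.104  1.793]  then SHIFT total(u50) [-3.332 -2.15   1.673]
```

```bash
python3 -m jog '0 0 -0.2 0.01 -0.05 0.15 -0.4;0 0 -0.2 0.01 -0.05 0.15 -0.4;0 0 -0.2 0 0 0.18 -0.4;0 0 -0.2 0 0 0.18 -0.4;0 0 0 0 0 0.18 -0.4;0 0 0 0 0 0.18 -0.4;0 0 0 0 0 0.18 -0.4;0 0 0 0 0 0.18 -0.4;0 0 0 0 0 0.18 -0.4;0 0 0 0 0 0.18 -0.4;0 0 0 0 0 0.05 -0.4;0 0 0 0 0 0 -0.4'
python3 - <<'E'
from h import *
plan([553.8,188,150],11.2)
E
```

```text
clock: 18.45
position: [370.1, 255.9, 235.5]
ee_rot: [-0.02, -0.09, 0.996, 0.009]
contact_force: [0.4, -0.3, -0.1]
grip_width: 59.7
t 18.45 pos [370.1 255.9 235.5] xang -169.6 q6 -0.73 tiltz [-0.042  0.015 -0.999] F [ 0.4 -0.3 -0.1] w 59.7
  TURN total(u45) [ 0.029 -0.05  -0.019]  then SHIFT total(u50) [-3.341 -2.045  1.711]
```

```bash
python3 -m jog '-0.3 -0.2 0 0.029 -0.05 -0.019 -0.4;-0.5 -0.3 0.2 0 0 0 -0.4;-0.5 -0.3 0.2 0 0 0 -0.4;-0.5 -0.3 0.3 0 0 0 -0.4;-0.5 -0.3 0.3 0 0 0 -0.4;-0.5 -0.3 0.3 0 0 0 -0.4;-0.4 -0.2 0.3 0 0 0 -0.4;-0.1 -0.1 0.1 0 0 0 -0.4;0 0 0 0 0 0 -0.4;0 0 0 0 0 0 -0.4'
python3 - <<'E'
from h import *
plan([553.8,188,100],11.2)
grab('wrist','w8');sockets('w8',79,(553.8,188,25))
E
```

```text
clock: 19.45
position: [557.8, 187.6, 142.5]
ee_rot: [-0.002, -0.117, 0.993, -0.001]
contact_force: [-0.1, -0.3, -0.1]
grip_width: 59.6
t 19.45 pos [557.8 187.6 142.5] xang -166.6 q6 -0.36 tiltz [-0.004 -0.002 -1.   ] F [-0.1 -0.3 -0.1] w 59.6
  TURN total(u45) [-0.002 -0.005  0.048]  then SHIFT total(u50) [0.078 0.024 0.851]
  px [328. 246.] n 1057 ctr [554.2 186. ] size [27.9 29.3] yaw%90 11.0 zmed 78.1
```

View pics/w8.png

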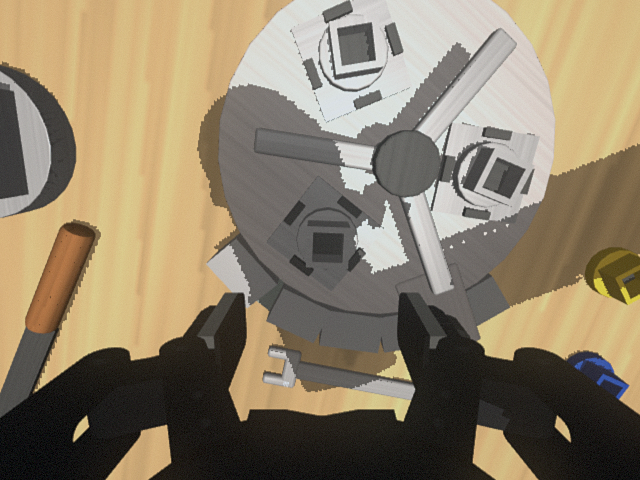

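```bash
python3 -m jog '0.07 0.03 0 0 0 0.048 -0.4;0 0 0.3 0 0 0 -0.4;0 0 0.5 0 0 0 -0.4;0 0 0.5 0 0 0 -0.4;0 0 0.4 0 0 0 -0.4;0 0 0.3 0 0 0 -0.4;0 0 0 0 0 0 -0.4;0 0 0 0 0 0 -0.4'
python3 - <<'E'
from h import *
plan([554.1,186.4,28],11.1)
E
```

```text
clock: 20.3
position: [553.2, 195.3, 51.7]
ee_rot: [0.007, -0.104, 0.995, 0.003]
contact_force: [1.0, 0.4, 1.1]
grip_width: 59.6
t 20.30 pos [553.2 195.3  51.7] xang -168.0 q6 -0.40 tiltz [ 0.013  0.008 -1.   ] F [1.  0.4 1.1] w 59.6
  TURN total(u45) [0.007 0.019 0.02 ]  then SHIFT total(u50) [ 0.017 -0.179  0.475]
```

```bash
python3 -m jog '0.017 -0.18 0 0.007 0.019 0.02 -0.4;0 0 0.1 0 0 0 -0.4;0 0 0.15 0 0 0 -0.4;0 0 0.15 0 0 0 -0.4;0 0 0.05 0 0 0 -0.4;0 0 0 0 0 0 -0.4;0 0 0 0 0 0 -0.4'
python3 - <<'E'
from h import *
plan([554.1,186.4,28],11.1)
E
```

```text
clock: 21.0
position: [556.0, 186.8, 30.9]
ee_rot: [0.002, -0.096, 0.995, 0.001]
contact_force: [-0.3, 0.7, -0.3]
grip_width: 59.8
t 21.00 pos [556.  186.8  30.9] xang -168.9 q6 -0.40 tiltz [ 0.004  0.002 -1.   ] F [-0.3  0.7 -0.3] w 59.8
  TURN total(u45) [ 0.001  0.005 -0.001]  then SHIFT total(u50) [ 0.038 -0.     0.059]
```

```bash
python3 -m jog '0.03 0 0.06 0 0.005 0 -0.2;0 0 0 0 0 0 0.1;0 0 0 0 0 0 0.3;0 0 0 0 0 0 0.6;0 0 0 0 0 0 1;0 0 0 0 0 0 1;0 0 0 0 0 0 1;0 0 0 0 0 0 1' 60
python3 - <<'E'
from h import *
plan([554.1,186.4,28],11.1)
E
```

```text
clock: 21.8
position: [554.6, 186.8, 28.2]
ee_rot: [0.0, -0.097, 0.995, 0.001]
contact_force: [-0.1, 0.3, -0.9]
grip_width: 26.6
t 21.80 pos [554.6 186.8  28.2] xang -168.9 q6 -0.40 tiltz [ 0.     0.001 -1.   ] F [-0.1  0.3 -0.9] w 26.6
  TURN total(u45) [ 0.002  0.001 -0.   ]  then SHIFT total(u50) [ 0.012 -0.005  0.004]
```

```bash
python3 -m jog '0 0 -0.15 0 0 0 1;0 0 -0.3 0 0 0 1;0 0 -0.4 0 0 0 1;0 0 -0.5 0 0 0 1;0 0 -0.5 0 0 0 1;0 0 -0.4 0 0 0 1;0 0 -0.2 0 0 0 1;0 0 0 0 0 0 1'
python3 - <<'E'
from h import *
plan([570,-280,165],5.2)
E
```

```text
clock: 22.6
position: [552.5, 185.7, 155.4]
ee_rot: [-0.002, -0.096, 0.995, 0.0]
contact_force: [-0.4, -0.5, -2.1]
grip_width: 26.6
t 22.60 pos [552.5 185.7 155.4] xang -169.0 q6 -0.40 tiltz [-0.005 -0.    -1.   ] F [-0.4 -0.5 -2.1] w 26.6
  TURN total(u45) [ 0.001 -0.006  0.13 ]  then SHIFT total(u50) [ 0.496 -9.307 -0.192]
```

```bash
python3 -m jog '0 -0.2 -0.05 0 0 0.07 1;0.03 -0.4 -0.05 0 0 0.06 1;0.03 -0.5 -0.05 0 0 0 1;0.03 -0.6 -0.05 0 0 0 1;0.03 -0.7 0 0 0 0 1;0.03 -0.7 0 0 0 0 1;0.03 -0.7 0 0 0 0 1;0.03 -0.7 0 0 0 0 1;0.03 -0.7 0 0 0 0 1;0.03 -0.7 0 0 0 0 1;0.03 -0.7 0 0 0 0 1;0.03 -0.7 0 0 0 0 1;0.03 -0.6 0 0 0 0 1;0.03 -0.4 0 0 0 0 1;0.03 -0.3 0 0 0 0 1;0 -0.2 0 0 0 0 1;0 0 0 0 0 0 1;0 0 0 0 0 0 1'
python3 - <<'E'
from h import *
plan([583,-375,165],5.2)
im,d,c=grab('wrist','w9')
E
```

```text
clock: 24.4
position: [560.5, -268.1, 140.7]
ee_rot: [-0.021, -0.044, 0.999, 0.004]
contact_force: [0.2, -0.4, -2.2]
grip_width: 26.2
t 24.40 pos [ 560.5 -268.1  140.7] xang -175.0 q6 0.28 tiltz [-0.043  0.005 -0.999] F [ 0.2 -0.4 -2.2] w 26.2
  TURN total(u45) [ 0.012 -0.054 -0.004]  then SHIFT total(u50) [-0.254 -2.171 -0.486]
```

View pics/w9.png

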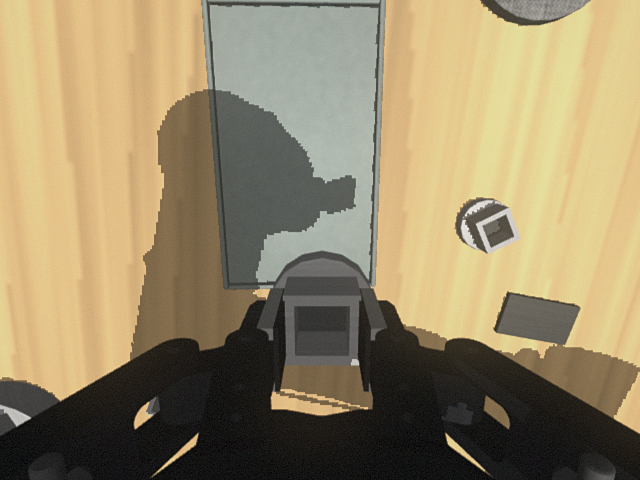

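The casting is held square between the pads. The tray rim's corners show near (226,289), (374,285), (207,2) and (381,2). I'll compute the tray's pose from them.

```bash
python3 - <<'E'
from h import *
im,d,c=load('w9');K,Rm,t=c;C=-Rm.T@t
e=np.array([(226,289),(374,285),(207,2),(381,2)],float)
ray=np.c_[(e[:,0]-K[0,2])/K[0,0],(e[:,1]-K[1,2])/K[1,1],np.ones(4)]@Rm
xy=(C+ray*((12-C[2])/ray[:,2])[:,None])[:,:2];print(xy.round(1),xy.mean(0),np.hypot(*(xy[0]-xy[1])),np.hypot(*(xy[0]-xy[2])),np.degrees(np.arctan2(*(xy[2]-xy[0]))),np.degrees(np.arctan2(*(xy[3]-xy[1]))))
P=cloud(d,c);print('floor z',P[60:80,290:310].reshape(-1,3).mean(0))
sockets('w9',32,(430,-210,60))
E
```

```text
[[ 631.3 -206.5]
 [ 505.8 -219.2]
 [ 649.1 -420.2]
 [ 527.7 -432.5]] [ 578.46360982 -319.60958932] 126.14505587415364 214.43674435444146 175.21890681502816 174.12813543298017
floor z [ 582.05774693 -384.26863879    4.86911663]
  px [490. 246.] n 172 ctr [ 422.7 -264.9] size [ 9.4 20.8] yaw%90 81.4 zmed 30.8
```

```bash
python3 - <<'E'
from h import *
plan([583.7,-377.6,60],5.2)
E
python3 -m jog '-0.05 -0.3 0 0.012 -0.05 0 1;-0.1 -0.5 0.1 0 0 0 1;-0.1 -0.5 0.2 0 0 0 1;0 -0.4 0.2 0 0 0 1;0 -0.3 0.2 0 0 0 1;0 -0.1 0.2 0 0 0 1;0 0 0.2 0 0 0 1;0 0 0.2 0 0 0 1;0 0 0 0 0 0 1;0 0 0 0 0 0 1'
python3 - <<'E'
from h import *
plan([583.7,-377.6,0],5.2)
E
```

```text
t 24.45 pos [ 560.5 -267.9  140.7] xang -174.9 q6 0.28 tiltz [-0.043  0.005 -0.999] F [-0.8  0.  -0.6] w 26.7
  TURN total(u45) [ 0.012 -0.054 -0.004]  then SHIFT total(u50) [-0.262 -2.227  1.615]
clock: 25.45
position: [585.3, -366.6, 72.4]
ee_rot: [0.0, -0.049, 0.999, 0.001]
contact_force: [-0.6, 0.1, -1.3]
grip_width: 26.6
t 25.45 pos [ 585.3 -366.6   72.4] xang -174.4 q6 0.43 tiltz [ 0.     0.002 -1.   ] F [-0.6  0.1 -1.3] w 26.6
  TURN total(u45) [0.002 0.    0.009]  then SHIFT total(u50) [ 0.053 -0.217  1.448]
```

```bash
python3 -m jog '0.05 -0.2 0.1 0 0 0.009 1;0 0 0.2 0 0 0 1;0 0 0.25 0 0 0 1;0 0 0.25 0 0 0 1;0 0 0.25 0 0 0 1;0 0 0.2 0 0 0 1;0 0 0.1 0 0 0 1;0 0 0 0 0 0 1;0 0 0 0 0 0 1'
python3 - <<'E'
from h import *
plan([583.7,-377.6,-14],5.2)
E
```

```text
clock: 26.35
position: [583.8, -376.7, -1.0]
ee_rot: [0.0, -0.046, 0.999, 0.001]
contact_force: [0.7, 0.2, -1.5]
grip_width: 26.8
t 26.35 pos [ 583.8 -376.7   -1. ] xang -174.8 q6 0.44 tiltz [ 0.     0.002 -1.   ] F [ 0.7  0.2 -1.5] w 26.8
  TURN total(u45) [0.002 0.    0.001]  then SHIFT total(u50) [ 0.004 -0.018  0.26 ]
```

```bash
python3 -m jog '0 0 0.1 0 0 0 1;0 0 0.1 0 0 0 1;0 0 0.06 0 0 0 1;0 0 0 0 0 0 1;0 0 0 0 0 0 1'
python3 - <<'E'
from h import *
plan([583.7,-377.6,-14],5.2)
E
```

```text
clock: 26.85
position: [585.0, -377.2, -13.3]
ee_rot: [0.002, -0.046, 0.999, -0.0]
contact_force: [0.4, -0.0, -2.2]
grip_width: 26.8
t 26.85 pos [ 585.  -377.2  -13.3] xang -174.7 q6 0.44 tiltz [ 0.003  0.    -1.   ] F [ 0.4 -0.  -2.2] w 26.8
  TURN total(u45) [-0.     0.004  0.001]  then SHIFT total(u50) [ 0.027 -0.006  0.013]
```

Lower a touch until contact, release, rise.

```bash
python3 -m jog '0 0 0.02 0 0 0 1;0 0 0.02 0 0 0 1;0 0 0 0 0 0 1'; python3 -m jog '0 0 0 0 0 0 0.3;0 0 0 0 0 0 -0.1;0 0 0 0 0 0 -0.2;0 0 0 0 0 0 -0.2;0 0 -0.1 0 0 0 -0.2;0 0 -0.4 0 0 0 -0.2;0 0 -0.8 0 0 0 -0.4;0 0 -0.8 0 0 0 -0.4;0 0 -0.6 0 0 0 -0.4;0 0 -0.3 0 0 0 -0.4;0 0 0 0 0 0 -0.4'
python3 - <<'E'
from h import *
plan([565.9,67.8,150],22.3)
grab('wrist','w10');sockets('w10',36,(583,-377,40))
E
```

```text
clock: 27.15
position: [585.4, -377.4, -14.5]
ee_rot: [0.002, -0.046, 0.999, -0.0]
contact_force: [0.8, 1.1, -1.8]
grip_width: 26.6
clock: 28.25
position: [584.6, -378.1, 144.2]
ee_rot: [0.003, -0.046, 0.999, -0.002]
contact_force: [-0.4, -0.1, 0.0]
grip_width: 59.5
t 28.25 pos [ 584.6 -378.1  144.2] xang -174.7 q6 0.44 tiltz [ 0.006 -0.003 -1.   ] F [-0.4 -0.1  0. ] w 59.5
  TURN total(u45) [-0.005  0.006 -0.379]  then SHIFT total(u50) [-3.038  8.393 -0.117]
  px [321. 232.] n 728 ctr [ 585.8 -377.9] size [27.6 28.3] yaw%90 5.4 zmed 35.2
```

View pics/w10.png

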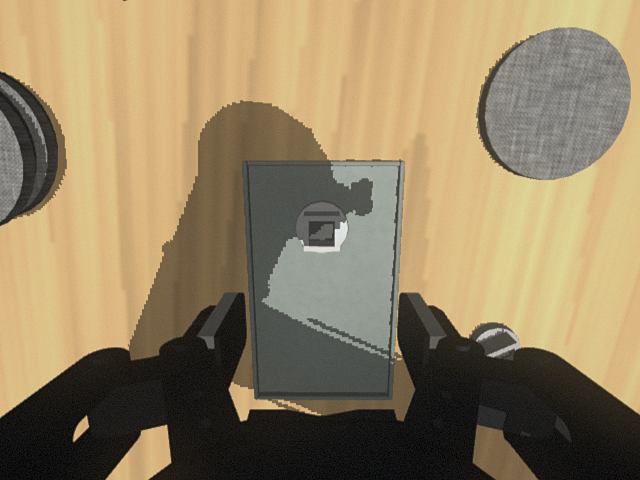

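The first casting stands upright in the tray at (321,232). Now casting B.

```bash
python3 -m jog '0 0 0 0 0 -0.19 -0.4;0 0 0 0 0 -0.18 -0.4;-0.1 0.3 0 0 0 0 -0.4;-0.2 0.5 0 0 0 0 -0.4;-0.25 0.7 0 0 0 0 -0.4;-0.25 0.7 0 0 0 0 -0.4;-0.25 0.7 0 0 0 0 -0.4;-0.25 0.7 0 0 0 0 -0.4;-0.25 0.7 0 0 0 0 -0.4;-0.25 0.7 0 0 0 0 -0.4;-0.25 0.7 0 0 0 0 -0.4;-0.25 0.7 0 0 0 0 -0.4;-0.25 0.7 0 0 0 0 -0.4;-0.25 0.6 0 0 0 0 -0.4;-0.2 0.4 0 0 0 0 -0.4;0 0 0 0 0 0 -0.4;0 0 0 0 0 0 -0.4'
python3 - <<'E'
from h import *
plan([565.9,67.8,100],22.3)
grab('wrist','w11');sockets('w11',79,(565,68,30))
E
```

```text
clock: 30.0
position: [550.4, 72.3, 114.5]
ee_rot: [-0.02, -0.194, 0.981, 0.007]
contact_force: [0.0, -0.9, -0.2]
grip_width: 60.0
t 30.00 pos [550.4  72.3 114.5] xang -157.6 q6 0.00 tiltz [-0.041  0.005 -0.999] F [ 0.  -0.9 -0.2] w 60.0
  TURN total(u45) [ 0.026 -0.046  0.002]  then SHIFT total(u50) [-0.253 -0.202  0.29 ]
  px [298. 237.] n 1391 ctr [566.8  64.8] size [27.6 29. ] yaw%90 22.2 zmed 78.2
```

```bash
python3 -m jog '-0.15 -0.1 0 0.026 -0.046 0 -0.4;-0.15 -0.1 0.1 0 0 0 -0.4;0 0 0.3 0 0 0 -0.4;0 0 0.3 0 0 0 -0.4;0 0 0.3 0 0 0 -0.4;0 0 0.1 0 0 0 -0.4;0 0 0 0 0 0 -0.4;0 0 0 0 0 0 -0.4'
python3 - <<'E'
from h import *
plan([566.8,65,28],22.2)
grab('wrist','w12');sockets('w12',79,(565,68,30))
E
```

```text
clock: 30.85
position: [568.7, 60.6, 53.8]
ee_rot: [-0.004, -0.19, 0.982, -0.0]
contact_force: [-0.1, -0.1, 1.1]
grip_width: 59.5
t 30.85 pos [568.7  60.6  53.8] xang -158.1 q6 0.00 tiltz [-0.007 -0.002 -1.   ] F [-0.1 -0.1  1.1] w 59.5
  TURN total(u45) [ 0.001 -0.009 -0.008]  then SHIFT total(u50) [0.001 0.095 0.517]
  px [323. 310.] n 2571 ctr [567.  64.] size [27.9 30.5] yaw%90 22.3 zmed 78.1
```

```bash
python3 -m jog '0 0.09 0.05 0 -0.009 -0.008 -0.4;0 0 0.15 0 0 0 -0.4;0 0 0.15 0 0 0 -0.4;0 0 0.12 0 0 0 -0.4;0 0 0.04 0 0 0 -0.4;0 0 0 0 0 0 -0.4;0 0 0 0 0 0 -0.4'
python3 - <<'E'
from h import *
plan([566.8,64.8,28],22.2)
E
```

```text
clock: 31.6
position: [567.8, 65.7, 27.7]
ee_rot: [0.002, -0.193, 0.981, 0.001]
contact_force: [-0.0, -0.8, 0.5]
grip_width: 59.8
t 31.60 pos [567.8  65.7  27.7] xang -157.7 q6 0.00 tiltz [ 0.003  0.002 -1.   ] F [-0.  -0.8  0.5] w 59.8
  TURN total(u45) [0.001 0.004 0.002]  then SHIFT total(u50) [ 0.025 -0.01  -0.006]
```

Close, then lift.

```bash
python3 -m jog '0.02 -0.01 0 0 0 0 -0.2;0 0 0 0 0 0 0.1;0 0 0 0 0 0 0.3;0 0 0 0 0 0 0.6;0 0 0 0 0 0 1;0 0 0 0 0 0 1;0 0 0 0 0 0 1;0 0 0 0 0 0 1' 60
python3 - <<'E'
from h import *
plan([566.8,64.8,28],22.2)
E
python3 -m jog '0 0 -0.15 0 0 0 1;0 0 -0.3 0 0 0 1;0 0 -0.4 0 0 0 1;0 0 -0.5 0 0 0 1;0 0 -0.5 0 0 0 1;0 0 -0.4 0 0 0 1;0 0 -0.2 0 0 0 1;0 0 0 0 0 0 1'
python3 - <<'E'
from h import *
plan([578.5,-319.8,110],5.2)
E
```

```text
clock: 32.4
position: [567.6, 64.9, 28.6]
ee_rot: [0.002, -0.193, 0.981, 0.001]
contact_force: [-0.1, 0.3, -0.4]
grip_width: 26.5
t 32.40 pos [567.6  64.9  28.6] xang -157.7 q6 0.00 tiltz [ 0.004  0.002 -1.   ] F [-0.1  0.3 -0.4] w 26.5
  TURN total(u45) [0.001 0.006 0.002]  then SHIFT total(u50) [0.015 0.003 0.011]
clock: 33.2
position: [564.0, 64.2, 154.5]
ee_rot: [-0.002, -0.193, 0.981, 0.001]
contact_force: [-0.3, 0.2, -2.9]
grip_width: 26.4
t 33.20 pos [564.   64.2 154.5] xang -157.8 q6 0.00 tiltz [-0.004  0.002 -1.   ] F [-0.3  0.2 -2.9] w 26.4
  TURN total(u45) [ 0.003 -0.004  0.378]  then SHIFT total(u50) [ 0.408 -7.675  0.89 ]
```

```bash
python3 -m jog '0 0 0 0 0 0.19 1;0 0 0 0 0 0.18 1;0 -0.3 0 0 0 0 1;0.03 -0.5 0 0 0 0 1;0.04 -0.6 0 0 0 0 1;0.04 -0.7 0 0 0 0 1;0.04 -0.7 0 0 0 0 1;0.04 -0.7 0 0 0 0 1;0.04 -0.7 0 0 0 0 1;0.04 -0.7 0 0 0 0 1;0.04 -0.7 0 0 0 0 1;0.04 -0.7 0 0 0 0 1;0.03 -0.6 0 0 0 0 1;0.03 -0.4 0 0 0 0 1;0 -0.2 0 0 0 0 1;0 0 0 0 0 0 1;0 0 0 0 0 0 1'
python3 - <<'E'
from h import *
plan([578.5,-319.8,30],5.2)
E
```

```text
clock: 34.9
position: [568.0, -331.3, 131.0]
ee_rot: [-0.019, -0.06, 0.998, 0.005]
contact_force: [-0.6, 0.3, -2.6]
grip_width: 26.5
t 34.90 pos [ 568.  -331.3  131. ] xang -173.1 q6 0.41 tiltz [-0.038  0.009 -0.999] F [-0.6  0.3 -2.6] w 26.5
  TURN total(u45) [ 0.016 -0.047  0.038]  then SHIFT total(u50) [-0.229  0.211  2.019]
```

```bash
python3 -m jog '-0.15 0.15 0.1 0.016 -0.047 0.038 1;-0.05 0.05 0.2 0 0 0 1;0 0 0.3 0 0 0 1;0 0 0.35 0 0 0 1;0 0 0.35 0 0 0 1;0 0 0.35 0 0 0 1;0 0 0.25 0 0 0 1;0 0 0.1 0 0 0 1;0 0 0 0 0 0 1;0 0 0 0 0 0 1'
python3 - <<'E'
from h import *
plan([578.5,-319.8,-14.5],5.2)
E
```

```text
clock: 35.9
position: [577.7, -311.3, 26.1]
ee_rot: [-0.002, -0.054, 0.999, 0.001]
contact_force: [0.0, 0.3, -2.5]
grip_width: 26.7
t 35.90 pos [ 577.7 -311.3   26.1] xang -173.8 q6 0.37 tiltz [-0.004  0.002 -1.   ] F [ 0.   0.3 -2.5] w 26.7
  TURN total(u45) [ 0.003 -0.004  0.023]  then SHIFT total(u50) [-0.001 -0.171  0.813]
```

```bash
python3 -m jog '0 -0.16 0.05 0 0 0.02 1;0 0 0.2 0 0 0 1;0 0 0.2 0 0 0 1;0 0 0.2 0 0 0 1;0 0 0.12 0 0 0 1;0 0 0.04 0 0 0 1;0 0 0.01 0 0 0 1;0 0 0 0 0 0 1'
python3 - <<'E'
from h import *
plan([578.5,-319.8,-14.5],5.2)
E
```

```text
clock: 36.7
position: [580.2, -321.0, -14.3]
ee_rot: [0.0, -0.046, 0.999, -0.001]
contact_force: [0.3, 0.2, -2.5]
grip_width: 26.5
t 36.70 pos [ 580.2 -321.   -14.3] xang -174.7 q6 0.36 tiltz [ 0.001 -0.001 -1.   ] F [ 0.3  0.2 -2.5] w 26.5
  TURN total(u45) [-0.001  0.001  0.003]  then SHIFT total(u50) [0.032 0.028 0.004]
```

```bash
python3 -m jog '0 0 0 0 0 0 0.3;0 0 0 0 0 0 -0.1;0 0 0 0 0 0 -0.2;0 0 0 0 0 0 -0.2;0 0 -0.1 0 0 0 -0.2;0 0 -0.4 0 0 0 -0.2;0 0 -0.8 0 0 0 -0.4;0 0 -0.8 0 0 0 -0.4;0 0 -0.6 0 0 0 -0.4;0 0 -0.3 0 0 0 -0.4;0 0 0 0 0 0 -0.4'
python3 - <<'E'
from h import *
plan([458.4,119.0,150],81.8)
grab('wrist','w13');sockets('w13',36,(583,-350,100))
E
```

```text
clock: 37.8
position: [580.1, -321.7, 143.8]
ee_rot: [0.001, -0.046, 0.999, -0.002]
contact_force: [0.5, 0.2, 0.4]
grip_width: 59.7
t 37.80 pos [ 580.1 -321.7  143.8] xang -174.7 q6 0.36 tiltz [ 0.002 -0.003 -1.   ] F [0.5 0.2 0.4] w 59.7
  TURN total(u45) [-5.0e-03 -1.0e-03 -1.7e+00]  then SHIFT total(u50) [-8.378  3.667 -0.123]
  px [322. 157.] n 786 ctr [ 585.6 -377.1] size [27.8 27.7] yaw%90 5.4 zmed 35.3
  px [322. 233.] n 753 ctr [ 580.3 -321. ] size [27.8 28.3] yaw%90 5.4 zmed 35.2
```

```bash
python3 -m jog '0 0 -0.1 0 0 -0.19 -0.4;0 0 -0.1 0 0 -0.19 -0.4;0 0 -0.1 0 0 -0.19 -0.4;0 0 0 0 0 -0.19 -0.4;0 0 0 0 0 -0.19 -0.4;0 0 0 0 0 -0.19 -0.4;0 0 0 0 0 -0.19 -0.4;0 0 0 0 0 -0.19 -0.4;0 0 0 0 0 -0.17 -0.4;0 0 0 0 0 0 -0.4'
python3 - <<'E'
from h import *
plan([458.4,119.0,150],81.8)
E
```

```text
clock: 38.85
position: [572.9, -317.4, 141.0]
ee_rot: [-0.005, -0.659, 0.752, 0.011]
contact_force: [-1.0, 0.6, -1.2]
grip_width: 59.8
t 38.85 pos [ 572.9 -317.4  141. ] xang -97.6 q6 1.71 tiltz [-0.022  0.01  -1.   ] F [-1.   0.6 -1.2] w 59.8
  TURN total(u45) [0.03  0.008 0.014]  then SHIFT total(u50) [-8.311  3.511 -0.18 ]
```

```bash
python3 -m jog '-0.3 0.12 -0.1 0.03 0.008 0.014 -0.4;-0.5 0.2 -0.1 0 0 0 -0.4;-0.7 0.3 -0.05 0 0 0 -0.4;-0.7 0.3 -0.05 0 0 0 -0.4;-0.7 0.3 -0.05 0 0 0 -0.4;-0.7 0.3 -0.05 0 0 0 -0.4;-0.7 0.3 -0.05 0 0 0 -0.4;-0.7 0.3 -0.05 0 0 0 -0.4;-0.7 0.3 -0.05 0 0 0 -0.4;-0.7 0.3 -0.05 0 0 0 -0.4;-0.7 0.3 -0.05 0 0 0 -0.4;-0.6 0.25 0 0 0 0 -0.4;-0.4 0.15 0 0 0 0 -0.4;-0.2 0.1 0 0 0 0 -0.4;0 0 0 0 0 0 -0.4;0 0 0 0 0 0 -0.4'
python3 - <<'E'
from h import *
plan([458.4,119.0,100],81.8)
grab('wrist','w14');sockets('w14',79,(458,119,30))
E
```

```text
clock: 40.45
position: [457.1, 136.8, 160.7]
ee_rot: [-0.009, -0.63, 0.777, 0.008]
contact_force: [0.2, -0.3, -0.0]
grip_width: 59.9
t 40.45 pos [457.1 136.8 160.7] xang -101.9 q6 0.76 tiltz [-0.024  0.001 -1.   ] F [ 0.2 -0.3 -0. ] w 59.9
  TURN total(u45) [ 0.03  -0.003 -0.083]  then SHIFT total(u50) [ 0.349 -0.077  1.214]
  px [348. 230.] n 932 ctr [458.7 117.6] size [27.9 29.3] yaw%90 81.8 zmed 78.1
```

View pics/w14.png

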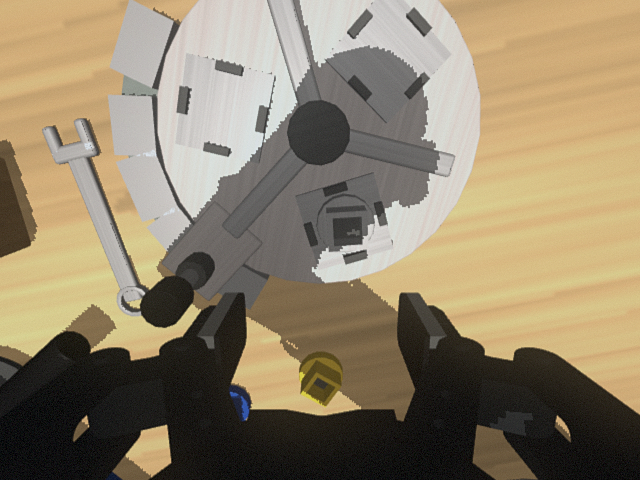

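```bash
python3 -m jog '0.2 -0.05 0.1 0.03 0 -0.083 -0.4;0.17 -0.04 0.2 0 0 0 -0.4;0 0 0.3 0 0 0 -0.4;0 0 0.4 0 0 0 -0.4;0 0 0.4 0 0 0 -0.4;0 0 0.3 0 0 0 -0.4;0 0 0.2 0 0 0 -0.4;0 0 0.1 0 0 0 -0.4;0 0 0 0 0 0 -0.4;0 0 0 0 0 0 -0.4'
python3 - <<'E'
from h import *
plan([458.6,117.8,28],81.8)
grab('wrist','w15');sockets('w15',79,(458,119,30))
E
```

```text
clock: 41.5
position: [459.4, 107.7, 54.6]
ee_rot: [-0.002, -0.645, 0.764, -0.0]
contact_force: [-0.0, 0.5, -0.1]
grip_width: 60.1
t 41.50 pos [459.4 107.7  54.6] xang -99.6 q6 0.84 tiltz [-0.003 -0.004 -1.   ] F [-0.   0.5 -0.1] w 60.1
  TURN total(u45) [ 0.003 -0.005 -0.031]  then SHIFT total(u50) [-0.197  0.045  0.532]
  px [298. 305.] n 2555 ctr [459.2 117.4] size [27.9 30.3] yaw%90 81.8 zmed 78.0
```

```bash
python3 -m jog '-0.19 0.04 0 0 0 -0.031 -0.4;0 0 0.1 0 0 0 -0.4;0 0 0.15 0 0 0 -0.4;0 0 0.15 0 0 0 -0.4;0 0 0.1 0 0 0 -0.4;0 0 0.03 0 0 0 -0.4;0 0 0 0 0 0 -0.4;0 0 0 0 0 0 -0.4'
python3 - <<'E'
from h import *
plan([458.9,117.6,28],81.8)
E
```

```text
clock: 42.35
position: [459.7, 119.2, 26.9]
ee_rot: [-0.001, -0.656, 0.755, -0.001]
contact_force: [-0.3, 0.1, 0.0]
grip_width: 60.1
t 42.35 pos [459.7 119.2  26.9] xang -98.0 q6 0.84 tiltz [-0.001 -0.003 -1.   ] F [-0.3  0.1  0. ] w 60.1
  TURN total(u45) [ 0.001 -0.003  0.003]  then SHIFT total(u50) [ 0.033  0.012 -0.022]
```

```bash
python3 -m jog '0.03 0.01 -0.02 0 0 0 -0.2;0 0 0 0 0 0 0.1;0 0 0 0 0 0 0.3;0 0 0 0 0 0 0.6;0 0 0 0 0 0 1;0 0 0 0 0 0 1;0 0 0 0 0 0 1;0 0 0 0 0 0 1;0 0 -0.15 0 0 0 1;0 0 -0.3 0 0 0 1;0 0 -0.4 0 0 0 1;0 0 -0.5 0 0 0 1;0 0 -0.5 0 0 0 1;0 0 -0.4 0 0 0 1;0 0 -0.2 0 0 0 1;0 0 0 0 0 0 1' 60
python3 - <<'E'
from h import *
plan([573.3,-262,110],5.2)
E
```

```text
clock: 43.95
position: [456.1, 116.8, 155.1]
ee_rot: [-0.004, -0.655, 0.755, 0.001]
contact_force: [0.0, 0.1, -2.3]
grip_width: 26.6
t 43.95 pos [456.1 116.8 155.1] xang -98.1 q6 0.85 tiltz [-0.008 -0.004 -1.   ] F [ 0.   0.1 -2.3] w 26.6
  TURN total(u45) [ 0.003 -0.011  1.704]  then SHIFT total(u50) [-1.647 -7.757  0.903]
```

```bash
python3 -m jog '0 0 -0.1 0 0 0.19 1;0 0 -0.1 0 0 0.19 1;0 0 -0.1 0 0 0.19 1;0 0 -0.05 0 0 0.19 1;0 0 0 0 0 0.19 1;0 0 0 0 0 0.19 1;0 0 0 0 0 0.19 1;0 0 0 0 0 0.19 1;0 0 0 0 0 0.17 1;0 0 0 0 0 0 1'
python3 - <<'E'
from h import *
plan([573.3,-262,110],5.2)
E
```

```text
clock: 44.95
position: [448.1, 114.8, 159.5]
ee_rot: [-0.015, -0.041, 0.999, -0.005]
contact_force: [-0.2, 0.2, -2.7]
grip_width: 27.1
t 44.95 pos [448.1 114.8 159.5] xang -175.3 q6 -0.50 tiltz [-0.031 -0.011 -0.999] F [-0.2  0.2 -2.7] w 27.1
  TURN total(u45) [-0.01  -0.04  -0.011]  then SHIFT total(u50) [-1.812 -7.732  0.991]
```

```bash
python3 -m jog '-0.1 -0.3 0 -0.01 -0.04 -0.011 1;-0.15 -0.5 0 0 0 0 1;-0.16 -0.7 0 0 0 0 1;-0.16 -0.7 0 0 0 0 1;-0.16 -0.7 0 0 0 0 1;-0.16 -0.7 0 0 0 0 1;-0.16 -0.7 0 0 0 0 1;-0.16 -0.7 0 0 0 0 1;-0.16 -0.7 0 0 0 0 1;-0.16 -0.7 0 0 0 0 1;-0.15 -0.6 0 0 0 0 1;-0.1 -0.4 0 0 0 0 1;-0.05 -0.2 0 0 0 0 1;0 0 0 0 0 0 1;0 0 0 0 0 0 1'
python3 - <<'E'
from h import *
plan([573.3,-262,30],5.2)
E
```

```text
clock: 46.45
position: [579.8, -264.8, 140.4]
ee_rot: [-0.012, -0.075, 0.997, 0.004]
contact_force: [0.8, 0.4, -2.7]
grip_width: 26.6
t 46.45 pos [ 579.8 -264.8  140.4] xang -171.4 q6 0.33 tiltz [-0.025  0.005 -1.   ] F [ 0.8  0.4 -2.7] w 26.6
  TURN total(u45) [ 0.011 -0.031  0.076]  then SHIFT total(u50) [0.125 0.068 2.208]
```

```bash
python3 -m jog '0.1 0.0 0.1 0.011 -0.031 0.076 1;0.02 0 0.2 0 0 0 1;0 0 0.35 0 0 0 1;0 0 0.4 0 0 0 1;0 0 0.4 0 0 0 1;0 0 0.35 0 0 0 1;0 0 0.25 0 0 0 1;0 0 0.1 0 0 0 1;0 0 0 0 0 0 1;0 0 0 0 0 0 1'
python3 - <<'E'
from h import *
plan([573.3,-262,-14.5],5.2)
E
```

```text
clock: 47.45
position: [573.5, -257.2, 29.1]
ee_rot: [-0.0, -0.057, 0.998, 0.001]
contact_force: [0.2, -0.2, -2.1]
grip_width: 26.6
t 47.45 pos [ 573.5 -257.2   29.1] xang -173.5 q6 0.29 tiltz [-0.001  0.001 -1.   ] F [ 0.2 -0.2 -2.1] w 26.6
  TURN total(u45) [ 0.002 -0.001  0.029]  then SHIFT total(u50) [ 0.012 -0.096  0.872]
```

```bash
python3 -m jog '0.01 -0.09 0.05 0 0 0.025 1;0 0 0.2 0 0 0 1;0 0 0.22 0 0 0 1;0 0 0.2 0 0 0 1;0 0 0.14 0 0 0 1;0 0 0.05 0 0 0 1;0 0 0.01 0 0 0 1;0 0 0 0 0 0 1'
python3 - <<'E'
from h import *
plan([573.3,-262,-14.5],5.2)
E
```

```text
clock: 48.25
position: [575.4, -262.8, -13.9]
ee_rot: [0.002, -0.047, 0.999, -0.001]
contact_force: [0.9, -1.0, -2.7]
grip_width: 26.4
t 48.25 pos [ 575.4 -262.8  -13.9] xang -174.7 q6 0.27 tiltz [ 0.004 -0.001 -1.   ] F [ 0.9 -1.  -2.7] w 26.4
  TURN total(u45) [-0.002  0.005  0.003]  then SHIFT total(u50) [0.04  0.021 0.013]
```

```bash
python3 -m jog '0 0 0.015 0 0 0 1;0 0 0 0 0 0 0.3;0 0 0 0 0 0 -0.1;0 0 0 0 0 0 -0.2;0 0 0 0 0 0 -0.2;0 0 -0.1 0 0 0 -0.2;0 0 -0.4 0 0 0 -0.2;0 0 -0.8 0 0 0 -0.4;0 0 -0.8 0 0 0 -0.4;0 0 -0.6 0 0 0 -0.4;0 0 -0.3 0 0 0 -0.4;0 0 0 0 0 0 -0.4'
python3 - <<'E'
from h import *
plan([425,-260,150],None)
grab('wrist','w16');sockets('w16',36,(580,-320,110));sockets('w16',32,(430,-230,80))
grab('scene','sc16');sockets('sc16',32,(430,-230,80),minn=10);sockets('sc16',32,(600,-70,80),minn=10)
E
```

```text
clock: 49.45
position: [575.0, -263.7, 143.4]
ee_rot: [0.003, -0.047, 0.999, -0.002]
contact_force: [0.1, -0.3, -0.6]
grip_width: 59.6
t 49.45 pos [ 575.  -263.7  143.4] xang -174.7 q6 0.27 tiltz [ 0.005 -0.003 -1.   ] F [ 0.1 -0.3 -0.6] w 59.6
  TURN total(u45) [0. 0. 0.]  then SHIFT total(u50) [ 2.98   0.352 -0.148]
  px [323.  72.] n 988 ctr [ 585.5 -376.2] size [27.8 28. ] yaw%90 5.3 zmed 35.1
  px [322. 157.] n 804 ctr [ 580.2 -319.8] size [27.7 27.6] yaw%90 5.4 zmed 35.3
  px [322. 234.] n 735 ctr [ 575.5 -262.2] size [27.7 28.3] yaw%90 5.5 zmed 35.3
  px [525. 230.] n 1002 ctr [ 420.3 -279.6] size [30.2 30.6] yaw%90 32.0 zmed 30.8
  px [224. 236.] n 50 ctr [ 423.9 -270.9] size [19.4 35.8] yaw%90 68.4 zmed 31.1
  px [299. 326.] n 42 ctr [ 666.1 -101.4] size [29.2 11.6] yaw%90 64.2 zmed 31.3
```

View pics/w16.png

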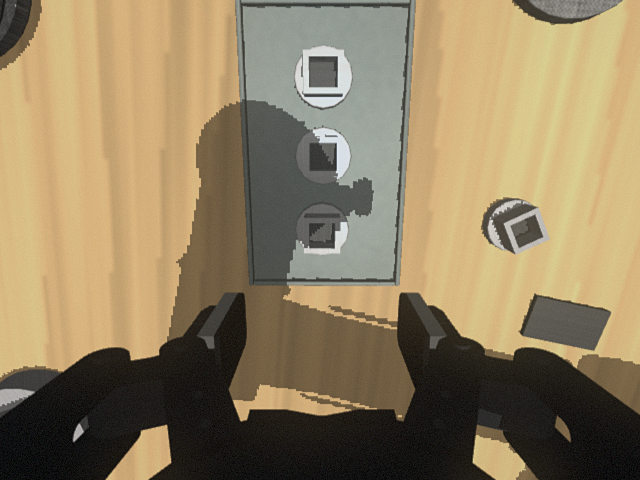

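View pics/sc16.png

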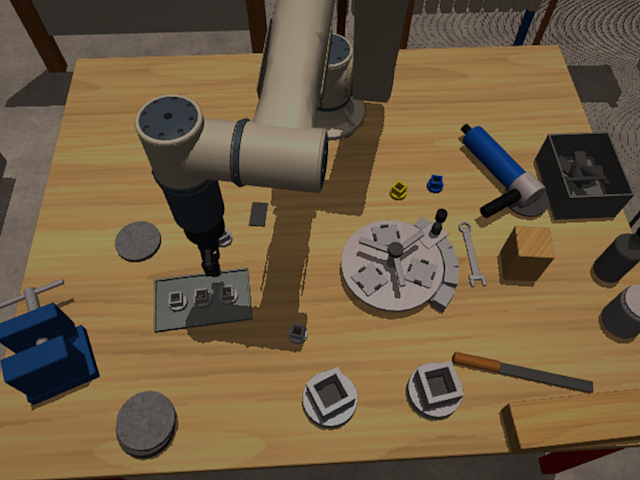

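All three finished castings stand upright in the tray. Rough B appears to have been knocked, from (286,329) to (298,332) in the scene view. I take rough A at wrist pixel (525,230) first.

```bash
python3 -m jog '0 0 0 0 0 -0.19 -0.4;0 0 0 0 0 -0.19 -0.4;0 0 0 0 0 -0.19 -0.4;0 0 0 0 0 -0.02 -0.4;0 0 0 0 0 0 -0.4'
python3 - <<'E'
from h import *
plan([420.3,-279.6,120],32)
E
```

```text
clock: 50.05
position: [569.6, -261.2, 131.7]
ee_rot: [-0.005, -0.278, 0.961, 0.003]
contact_force: [0.4, -0.0, 0.4]
grip_width: 59.7
t 50.05 pos [ 569.6 -261.2  131.7] xang -147.7 q6 0.75 tiltz [-0.012  0.004 -1.   ] F [ 0.4 -0.   0.4] w 59.7
  TURN total(u45) [ 0.012 -0.011  0.006]  then SHIFT total(u50) [2.727 1.27  0.234]
```

```bash
python3 -m jog '0.3 0.15 0 0.012 -0.011 0 -0.4;0.5 0.25 0 0 0 0 -0.4;0.5 0.25 0 0 0 0 -0.4;0.5 0.25 0 0 0 0 -0.4;0.5 0.2 0 0 0 0 -0.4;0.3 0.1 0.1 0 0 0 -0.4;0.1 0.05 0.1 0 0 0 -0.4;0 0 0 0 0 0 -0.4;0 0 0 0 0 0 -0.4'
python3 - <<'E'
from h import *
grab('wrist','w17');o=sockets('w17',32,(420,-279,40))
plan([*o[0][0],60],o[0][2])
E
```

```text
clock: 50.95
position: [414.1, -277.9, 115.4]
ee_rot: [-0.004, -0.265, 0.964, 0.003]
contact_force: [0.2, -0.1, 0.7]
grip_width: 59.6
  px [316. 234.] n 899 ctr [ 418.8 -279.4] size [27.7 29.3] yaw%90 31.9 zmed 31.2
t 51.00 pos [ 414.2 -277.8  115.3] xang -149.3 q6 0.81 tiltz [-0.009  0.004 -1.   ] F [1.3 0.7 1. ] w 59.5
  TURN total(u45) [ 0.01  -0.007 -0.026]  then SHIFT total(u50) [-0.06  -0.076  1.105]
```

View pics/w17.png

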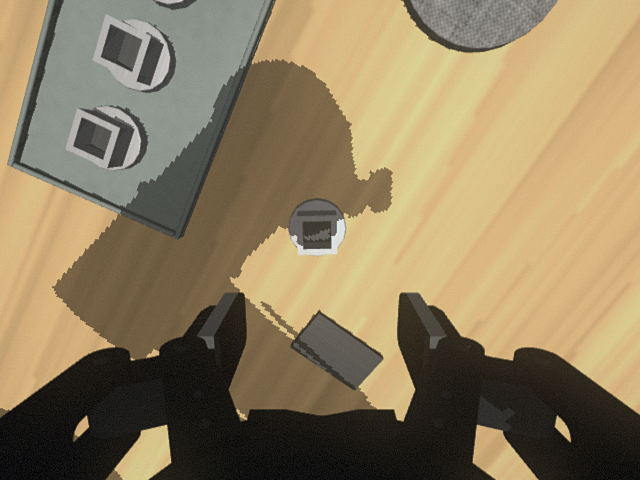

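```bash
python3 -m jog '-0.06 -0.06 0.1 0.01 -0.007 -0.026 -0.4;0 0 0.3 0 0 0 -0.4;0 0 0.4 0 0 0 -0.4;0 0 0.4 0 0 0 -0.4;0 0 0.4 0 0 0 -0.4;0 0 0.3 0 0 0 -0.4;0 0 0.2 0 0 0 -0.4;0 0 0 0 0 0 -0.4;0 0 0 0 0 0 -0.4'
python3 - <<'E'
from h import *
plan([418.9,-279.2,-19],31.9)
E
```

```text
clock: 51.9
position: [426.6, -278.8, 4.5]
ee_rot: [0.002, -0.279, 0.96, -0.002]
contact_force: [-0.6, -0.1, 0.1]
grip_width: 59.6
t 51.90 pos [ 426.6 -278.8    4.5] xang -147.6 q6 0.84 tiltz [ 0.005 -0.003 -1.   ] F [-0.6 -0.1  0.1] w 59.6
  TURN total(u45) [-0.007  0.004  0.012]  then SHIFT total(u50) [0.135 0.075 0.471]
```

```bash
python3 -m jog '0.13 0.07 0.03 -0.007 0.004 0.012 -0.4;0 0 0.12 0 0 0 -0.4;0 0 0.14 0 0 0 -0.4;0 0 0.12 0 0 0 -0.4;0 0 0.04 0 0 0 -0.4;0 0 0 0 0 0 -0.4;0 0 0 0 0 0 -0.4'
python3 - <<'E'
from h import *
plan([418.9,-279.2,-19],31.9)
E
```

```text
clock: 52.6
position: [420.4, -280.2, -17.8]
ee_rot: [0.001, -0.275, 0.962, -0.001]
contact_force: [-0.1, -0.3, -0.9]
grip_width: 60.0
t 52.60 pos [ 420.4 -280.2  -17.8] xang -148.1 q6 0.83 tiltz [ 0.003 -0.001 -1.   ] F [-0.1 -0.3 -0.9] w 60.0
  TURN total(u45) [-0.004  0.003 -0.   ]  then SHIFT total(u50) [0.016 0.033 0.023]
```

```bash
python3 -m jog '0.016 0.03 0.02 0 0 0 -0.2;0 0 0 0 0 0 0.1;0 0 0 0 0 0 0.3;0 0 0 0 0 0 0.6;0 0 0 0 0 0 1;0 0 0 0 0 0 1;0 0 0 0 0 0 1;0 0 0 0 0 0 1' 60
python3 - <<'E'
from h import *
plan([566.4,65.7,150],34.8);plan([556.3,186.5,150],64.8)
E
```

```text
clock: 53.4
position: [419.3, -279.4, -18.2]
ee_rot: [0.002, -0.275, 0.962, -0.001]
contact_force: [-0.6, -0.2, 0.6]
grip_width: 26.8
t 53.40 pos [ 419.3 -279.4  -18.2] xang -148.1 q6 0.83 tiltz [ 0.005 -0.002 -1.   ] F [-0.6 -0.2  0.6] w 26.8
  TURN total(u45) [-0.005  0.004 -0.064]  then SHIFT total(u50) [-6.354  3.989 -3.365]
t 53.40 pos [ 419.3 -279.4  -18.2] xang -148.1 q6 0.83 tiltz [ 0.005 -0.002 -1.   ] F [-0.6 -0.2  0.6] w 26.8
  TURN total(u45) [-0.006  0.002 -0.731]  then SHIFT total(u50) [-9.598  1.489 -3.365]
```

```bash
python3 -m jog '0 0 -0.2 0 0 0 1;0 0 -0.4 0 0 0 1;0 0 -0.5 0 0 0 1;0 0 -0.6 0 0 0 1;0 0 -0.6 0 0 0 1;0 0 -0.6 0 0 0 1;0 0 -0.4 0 0 -0.06 1;0 0 -0.15 0 0 0 1;0 0 0 0 0 0 1'
python3 - <<'E'
from h import *
plan([566.4,65.7,150],34.8)
E
```

```text
clock: 54.3
position: [415.8, -277.9, 163.1]
ee_rot: [0.001, -0.297, 0.955, 0.0]
contact_force: [0.5, 0.3, -3.0]
grip_width: 26.9
t 54.30 pos [ 415.8 -277.9  163.1] xang -145.5 q6 0.88 tiltz [ 0.001  0.001 -1.   ] F [ 0.5  0.3 -3. ] w 26.9
  TURN total(u45) [ 0.001  0.002 -0.006]  then SHIFT total(u50) [-6.395  3.923  0.262]
```

```bash
python3 -m jog '-0.3 0.2 0 0 0 0 1;-0.5 0.3 0 0 0 0 1;-0.6 0.37 0 0 0 0 1;-0.6 0.37 -0.03 0 0 0 1;-0.6 0.37 -0.03 0 0 0 1;-0.6 0.37 -0.03 0 0 0 1;-0.6 0.37 -0.03 0 0 0 1;-0.6 0.37 -0.03 0 0 0 1;-0.6 0.37 0 0 0 0 1;-0.5 0.3 0 0 0 0 1;-0.4 0.2 0 0 0 0 1;-0.2 0.1 0 0 0 0 1;-0.1 0.05 0 0 0 0 1;0 0 0 0 0 0 1;0 0 0 0 0 0 1'
python3 - <<'E'
from h import *
plan([566.4,65.7,100],34.8)
grab('wrist','w18')
E
```

```text
clock: 55.8
position: [560.2, 64.1, 148.1]
ee_rot: [-0.017, -0.288, 0.958, 0.006]
contact_force: [1.0, 0.0, -1.8]
grip_width: 26.3
t 55.80 pos [560.2  64.1 148.1] xang -146.5 q6 0.21 tiltz [-0.037  0.002 -0.999] F [ 1.   0.  -1.8] w 26.3
  TURN total(u45) [ 0.028 -0.038 -0.03 ]  then SHIFT total(u50) [-0.12  -0.044  0.962]
```

View pics/w18.png

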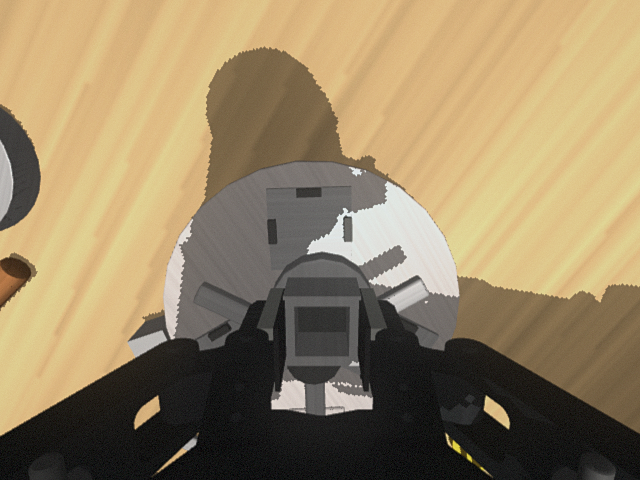

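```bash
python3 - <<'E'
from h import *
im,d,c=load('w18');s=im[170:290,240:380]
cv2.imwrite('pics/k18.png',cv2.resize(np.clip(s.astype(float)*1.5,0,255).astype(np.uint8),(700,600),interpolation=cv2.INTER_CUBIC)[:,:,::-1])
P=cloud(d,c)
# predicted corners and stops
for a in(304.6,304.8):
    r=np.radians(a);u=np.array([np.cos(r),np.sin(r)]);v=np.array([-u[1],u[0]]);q=AX+70*u
    print(a,q.round(1),'corner',[proj([*(q+31*u+s*31*v),47],c).round(1) for s in(-1,1)],'stops',[proj([*(q+25*w),52],c).round(1) for w in(u,-v,v)])
E
```

```text
304.6 [566.2  65.6] corner [array([351.4, 185.7]), array([265.4, 187.7])] stops [array([308.7, 196.1]), array([343.8, 229.2]), array([275.4, 231. ])]
304.8 [566.4  65.7] corner [array([350.9, 185.6]), array([264.9, 187.8])] stops [array([308.3, 196.1]), array([343.5, 229.1]), array([275.1, 231.1])]
```

View pics/k18.png

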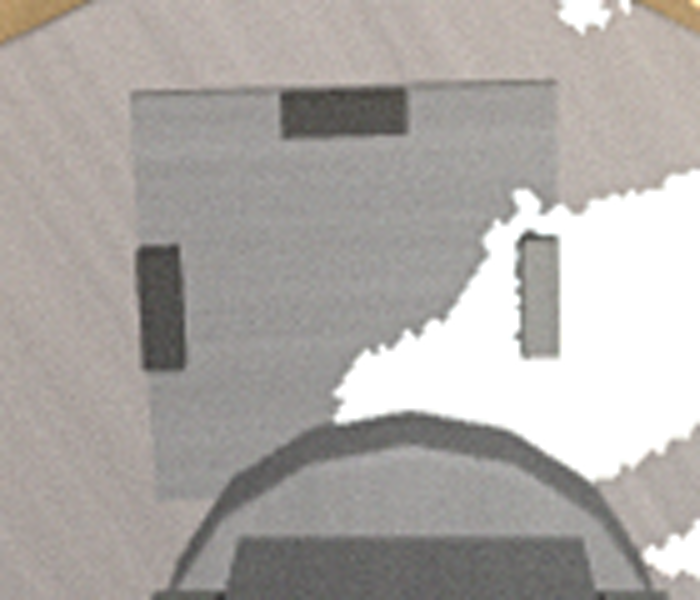

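```bash
python3 - <<'E'
from h import *
plan([565.5,65.8,60],34.7)
E
python3 -m jog '-0.06 -0.02 0.1 0.028 -0.038 -0.03 1;-0.05 0 0.2 0 0 0 1;0 0 0.3 0 0 0 1;0 0 0.35 0 0 0 1;0 0 0.3 0 0 0 1;0 0 0.2 0 0 0 1;0 0 0.1 0 0 0 1;0 0 0 0 0 0 1;0 0 0 0 0 0 1'
python3 - <<'E'
from h import *
plan([565.5,65.8,42],34.7)
E
```

```text
t 55.85 pos [560.2  64.  148.1] xang -146.5 q6 0.21 tiltz [-0.037  0.002 -0.999] F [-0.  -0.5 -1.3] w 26.6
  TURN total(u45) [ 0.028 -0.038 -0.028]  then SHIFT total(u50) [-0.108 -0.031  1.763]
clock: 56.75
position: [564.7, 61.2, 68.4]
ee_rot: [0.0, -0.295, 0.956, 0.0]
contact_force: [0.1, -0.2, -0.6]
grip_width: 26.7
t 56.75 pos [564.7  61.2  68.4] xang -145.7 q6 0.22 tiltz [ 0.  0. -1.] F [ 0.1 -0.2 -0.6] w 26.7
  TURN total(u45) [ 0.     0.001 -0.009]  then SHIFT total(u50) [-0.065  0.066  0.527]
```

```bash
python3 -m jog '-0.06 0.06 0.05 0 0 0 1;0 0 0.12 0 0 0 1;0 0 0.15 0 0 0 1;0 0 0.12 0 0 0 1;0 0 0.05 0 0 0 1;0 0 0 0 0 0 1;0 0 0 0 0 0 1'
python3 - <<'E'
from h import *
plan([565.5,65.8,29],34.7)
E
```

```text
clock: 57.45
position: [566.6, 66.3, 43.1]
ee_rot: [0.002, -0.295, 0.955, 0.0]
contact_force: [0.2, -0.5, -1.7]
grip_width: 26.9
t 57.45 pos [566.6  66.3  43.1] xang -145.7 q6 0.21 tiltz [ 0.003  0.001 -1.   ] F [ 0.2 -0.5 -1.7] w 26.9
  TURN total(u45) [-0.001  0.004 -0.008]  then SHIFT total(u50) [0.023 0.005 0.282]
```

```bash
python3 -m jog '0.02 0 0.05 0 0.003 0 1;0 0 0.08 0 0 0 1;0 0 0.08 0 0 0 1;0 0 0.05 0 0 0 1;0 0 0.02 0 0 0 1;0 0 0 0 0 0 1'
python3 - <<'E'
from h import *
plan([565.5,65.8,29],34.7)
grab('wrist','w19')
E
```

```text
clock: 58.05
position: [566.2, 65.7, 28.8]
ee_rot: [0.001, -0.295, 0.955, -0.0]
contact_force: [0.4, 0.7, 0.0]
grip_width: 26.4
t 58.05 pos [566.2  65.7  28.8] xang -145.7 q6 0.21 tiltz [ 0.002 -0.    -1.   ] F [0.4 0.7 0. ] w 26.4
  TURN total(u45) [-0.002  0.002 -0.008]  then SHIFT total(u50) [ 0.011  0.01  -0.004]
```

View pics/w19.png

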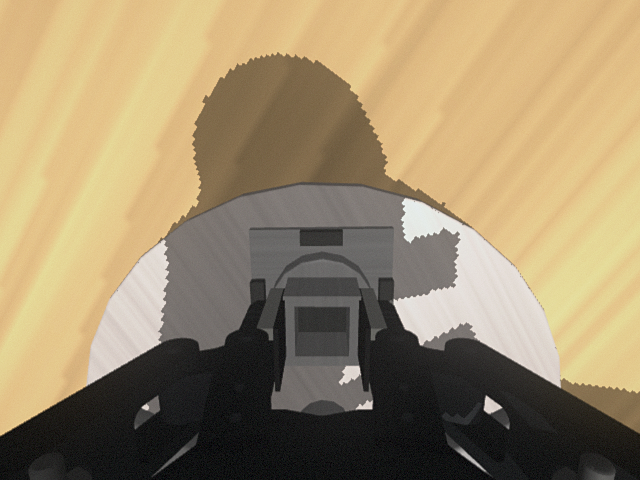

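Foot lies between the stops at (258,290) and (386,290), force shows it seated. Release and check from above.

```bash
python3 -m jog '0 0 0 0 0 0 0.3;0 0 0 0 0 0 -0.1;0 0 0 0 0 0 -0.2;0 0 0 0 0 0 -0.2;0 0 -0.1 0 0 0 -0.2;0 0 -0.4 0 0 0 -0.2;0 0 -0.8 0 0 0 -0.4;0 0 -0.8 0 0 0 -0.4;0 0 -0.6 0 0 0 -0.4;0 0 -0.3 0 0 0 -0.4;0 0 0 0 0 0 -0.4'
python3 - <<'E'
from h import *
plan([620,-80,150],None)
im,d,c=grab('wrist','w20');o=sockets('w20',79,(566,66,30))
P=cloud(d,c);w=P[(np.hypot(P[...,0]-565.8,P[...,1]-65.8)<22)&(P[...,2]>54)&(P[...,2]<66)];print('foot top z',np.median(w[:,2]),w[:,2].std())
s=im[120:360,190:450];cv2.imwrite('pics/k20.png',cv2.resize(np.clip(s.astype(float)*1.5,0,255).astype(np.uint8),(650,600))[:,:,::-1])
im,d,c=grab('scene','sc20');sockets('sc20',32,(640,-90,70),minn=10)
cv2.imwrite('pics/k20s.png',cv2.resize(im[290:370,230:370],(700,400),interpolation=cv2.INTER_CUBIC)[:,:,::-1])
E
```

```text
clock: 59.2
position: [566.3, 65.0, 187.7]
ee_rot: [0.002, -0.295, 0.955, -0.001]
contact_force: [0.3, 0.2, -0.1]
grip_width: 59.7
t 59.20 pos [566.3  65.  187.7] xang -145.7 q6 0.21 tiltz [ 0.005 -0.001 -1.   ] F [ 0.3  0.2 -0.1] w 59.7
  TURN total(u45) [0. 0. 0.]  then SHIFT total(u50) [ 0.75  -2.998  0.762]
  px [321. 233.] n 759 ctr [566.   65.8] size [27.8 28.4] yaw%90 34.4 zmed 78.1
foot top z 58.72122593825091 1.6296396003137412
  px [297. 331.] n 106 ctr [ 676.1 -105.1] size [28.7 30.9] yaw%90 72.7 zmed 31.4
```

View pics/k20.png

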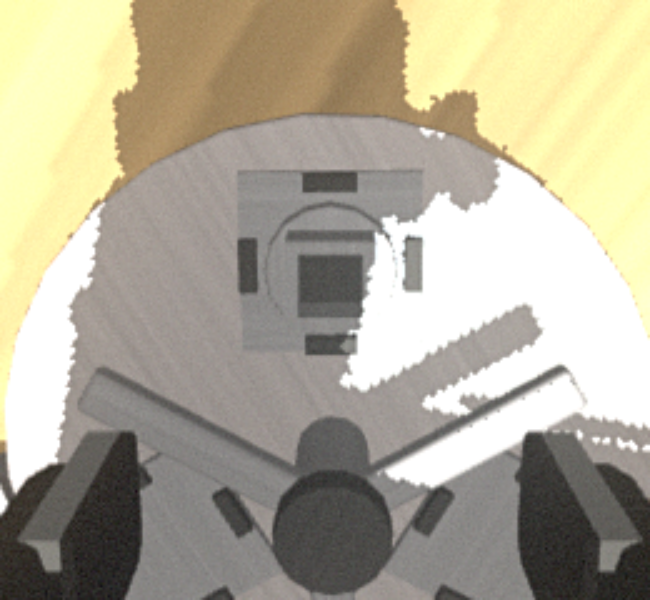

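View pics/k20s.png

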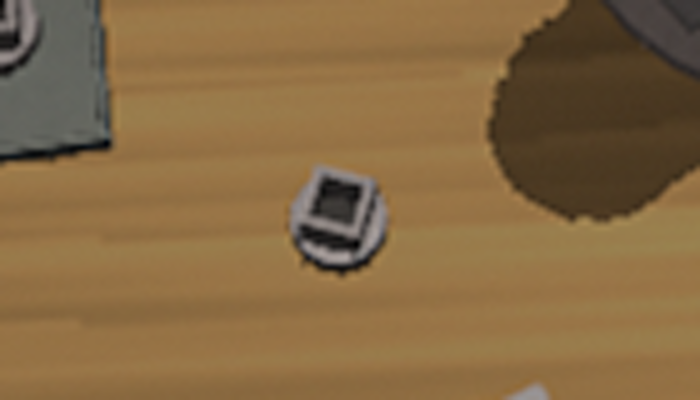

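Rough A is centred on plate 2 and upright. Rough B is now at about (676,-105) and is the only other one of the right size, so I move to it.

```bash
python3 -m jog '0 0 0 0 0 -0.19 -0.4;0 0 0 0 0 -0.19 -0.4;0 0 0 0 0 -0.19 -0.4;0 0 0 0 0 -0.19 -0.4;0 0 0 0 0 -0.09 -0.4;0 0 0 0 0 0 -0.4'
python3 - <<'E'
from h import *
plan([676,-105,130],72.7)
E
```

```text
clock: 59.9
position: [559.7, 64.1, 175.0]
ee_rot: [-0.008, -0.597, 0.802, 0.003]
contact_force: [0.5, -0.4, -0.6]
grip_width: 59.5
t 59.90 pos [559.7  64.1 175. ] xang -106.6 q6 0.89 tiltz [-0.016 -0.005 -1.   ] F [ 0.5 -0.4 -0.6] w 59.5
  TURN total(u45) [ 0.018 -0.012  0.015]  then SHIFT total(u50) [ 2.536 -3.227  0.9  ]
```

```bash
python3 -m jog '0.3 -0.3 0 0.018 -0.012 0.015 -0.4;0.4 -0.5 0 0 0 0 -0.4;0.45 -0.6 0.05 0 0 0 -0.4;0.45 -0.6 0.1 0 0 0 -0.4;0.4 -0.5 0.1 0 0 0 -0.4;0.3 -0.4 0.1 0 0 0 -0.4;0.2 -0.25 0.1 0 0 0 -0.4;0.05 -0.1 0.1 0 0 0 -0.4;0 0 0 0 0 0 -0.4;0 0 0 0 0 0 -0.4'
python3 - <<'E'
from h import *
grab('wrist','w21');o=sockets('w21',32,(676,-105,40))
plan([*o[0][0],60],o[0][2])
E
```

```text
clock: 60.9
position: [674.7, -110.8, 134.5]
ee_rot: [-0.007, -0.586, 0.81, 0.005]
contact_force: [0.1, 0.4, 0.6]
grip_width: 59.9
  px [311. 230.] n 827 ctr [ 677.8 -104. ] size [27.8 29.3] yaw%90 71.8 zmed 31.2
t 60.95 pos [ 674.6 -110.5  134.5] xang -108.2 q6 1.19 tiltz [-0.018  0.001 -1.   ] F [ 0.2  0.9 -0.5] w 59.6
  TURN total(u45) [ 0.022 -0.006 -0.   ]  then SHIFT total(u50) [-0.143 -0.021  1.49 ]
```

View pics/w21.png

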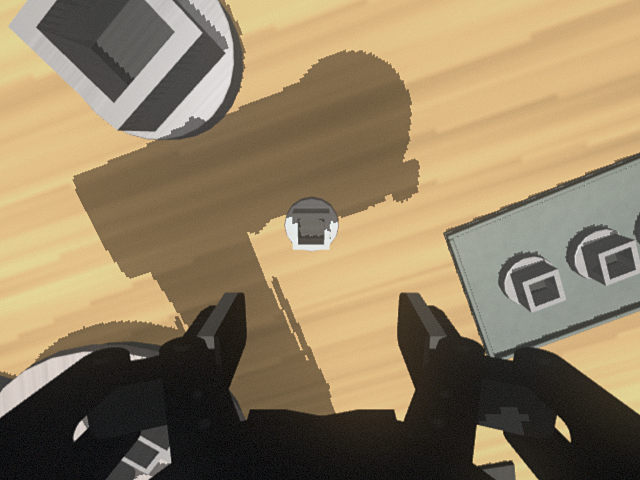

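The rough casting is alone at (311,230), clear of the large one at top left. Descending.

```bash
python3 -m jog '-0.13 -0.02 0.1 0.022 -0.006 0 -0.4;0 0 0.3 0 0 0 -0.4;0 0 0.4 0 0 0 -0.4;0 0 0.5 0 0 0 -0.4;0 0 0.5 0 0 0 -0.4;0 0 0.4 0 0 0 -0.4;0 0 0.2 0 0 0 -0.4;0 0 0.1 0 0 0 -0.4;0 0 0 0 0 0 -0.4;0 0 0 0 0 0 -0.4'
python3 - <<'E'
from h import *
plan([677.7,-104,-18.5],71.8)
E
```

```text
clock: 61.95
position: [681.0, -94.8, 16.9]
ee_rot: [0.008, -0.59, 0.807, -0.005]
contact_force: [-0.3, 0.3, 0.6]
grip_width: 59.7
t 61.95 pos [681.  -94.8  16.9] xang -107.6 q6 1.17 tiltz [ 0.018  0.001 -1.   ] F [-0.3  0.3  0.6] w 59.7
  TURN total(u45) [-0.022  0.008  0.013]  then SHIFT total(u50) [0.195 0.005 0.708]
```

```bash
python3 -m jog '0.19 0 0.05 -0.022 0.008 0.013 -0.4;0 0 0.15 0 0 0 -0.4;0 0 0.2 0 0 0 -0.4;0 0 0.17 0 0 0 -0.4;0 0 0.1 0 0 0 -0.4;0 0 0.02 0 0 0 -0.4;0 0 0 0 0 0 -0.4;0 0 0 0 0 0 -0.4'
python3 - <<'E'
from h import *
plan([677.7,-104,-18.5],71.8)
E
```

```text
clock: 62.75
position: [679.1, -105.1, -18.9]
ee_rot: [0.0, -0.586, 0.81, -0.0]
contact_force: [0.1, 0.1, -0.1]
grip_width: 59.7
t 62.75 pos [ 679.1 -105.1  -18.9] xang -108.3 q6 1.18 tiltz [ 0.001 -0.    -1.   ] F [ 0.1  0.1 -0.1] w 59.7
  TURN total(u45) [-0.001  0.    -0.002]  then SHIFT total(u50) [-0.013  0.034 -0.008]
```

```bash
python3 -m jog '-0.01 0.03 0 0 0 0 -0.2;0 0 0 0 0 0 0.1;0 0 0 0 0 0 0.3;0 0 0 0 0 0 0.6;0 0 0 0 0 0 1;0 0 0 0 0 0 1;0 0 0 0 0 0 1;0 0 0 0 0 0 1' 60
python3 - <<'E'
from h import *
plan([677.7,-104,-18.5],71.8)
E
python3 -m jog '0 0 -0.2 0 0 0 1;0 0 -0.4 0 0 0 1;0 0 -0.5 0 0 0 1;0 0 -0.6 0 0 0 1;0 0 -0.6 0 0 0 1;0 0 -0.6 0 0 0 1;0 0 -0.4 0 0 -0.19 1;0 0 -0.2 0 0 -0.19 1;0 0 -0.1 0 0 -0.19 1;0 0 0 0 0 -0.19 1;0 0 0 0 0 -0.08 1;0 0 0 0 0 0 1'
python3 - <<'E'
from h import *
plan([556,186.4,170],109.6)
E
```

```text
clock: 63.55
position: [678.5, -103.8, -17.6]
ee_rot: [0.001, -0.586, 0.81, -0.001]
contact_force: [-1.1, 0.3, 0.7]
grip_width: 26.9
t 63.55 pos [ 678.5 -103.8  -17.6] xang -108.3 q6 1.18 tiltz [ 0.003  0.    -1.   ] F [-1.1  0.3  0.7] w 26.9
  TURN total(u45) [-0.004  0.001 -0.001]  then SHIFT total(u50) [0.008 0.013 0.018]
clock: 64.75
position: [675.7, -104.4, 175.2]
ee_rot: [-0.001, 0.821, -0.572, 0.001]
contact_force: [-0.8, -0.5, -1.7]
grip_width: 26.3
t 64.75 pos [ 675.7 -104.4  175.2] xang -69.7 q6 1.85 tiltz [ 0.002  0.    -1.   ] F [-0.8 -0.5 -1.7] w 26.3
  TURN total(u45) [-0.002 -0.     0.015]  then SHIFT total(u50) [-6.283  0.305  0.105]
```

```bash
python3 -m jog '-0.3 0 0 0 0 0.015 1;-0.5 0.03 0 0 0 0 1;-0.6 0.03 0 0 0 0 1;-0.6 0.03 0 0 0 0 1;-0.6 0.03 0 0 0 0 1;-0.6 0.03 0 0 0 0 1;-0.6 0.03 0 0 0 0 1;-0.6 0.03 0 0 0 0 1;-0.6 0.03 0 0 0 0 1;-0.5 0.03 0 0 0 0 1;-0.4 0.03 0 0 0 0 1;-0.25 0.02 0 0 0 0 1;-0.1 0 0 0 0 0 1;0 0 0 0 0 0 1;0 0 0 0 0 0 1'
python3 - <<'E'
from h import *
plan([556,186.4,60],109.6)
im,d,c=grab('wrist','w22')
for a in(64.6,64.8):
    r=np.radians(a);u=np.array([np.cos(r),np.sin(r)]);v=np.array([-u[1],u[0]]);q=AX+70*u
    print(a,q.round(1),'corners',[proj([*(q+s1*31*u+s*31*v),47],c).round(1).tolist() for s1 in(1,-1) for s in(-1,1)],'stops',[proj([*(q+25*w),52],c).round(1).tolist() for w in(u,-u,-v,v)])
E
```

```text
clock: 66.25
position: [552.9, 194.6, 177.5]
ee_rot: [-0.0, 0.808, -0.59, -0.0]
contact_force: [0.4, -0.9, -1.4]
grip_width: 26.7
t 66.25 pos [552.9 194.6 177.5] xang -72.2 q6 1.28 tiltz [-0.  0. -1.] F [ 0.4 -0.9 -1.4] w 26.7
  TURN total(u45) [-0.     0.    -0.041]  then SHIFT total(u50) [ 0.175 -0.004  2.349]
64.6 [556.5 186.4] corners [[330.2, 170.0], [278.2, 225.9], [385.0, 222.6], [332.8, 274.7]] stops [[309.0, 204.5], [353.8, 245.9], [353.4, 203.1], [310.7, 247.2]]
64.8 [556.3 186.5] corners [[329.8, 170.2], [278.1, 226.3], [384.8, 222.6], [332.8, 274.9]] stops [[308.7, 204.8], [353.6, 246.1], [353.1, 203.2], [310.6, 247.5]]
```

View pics/w22.png

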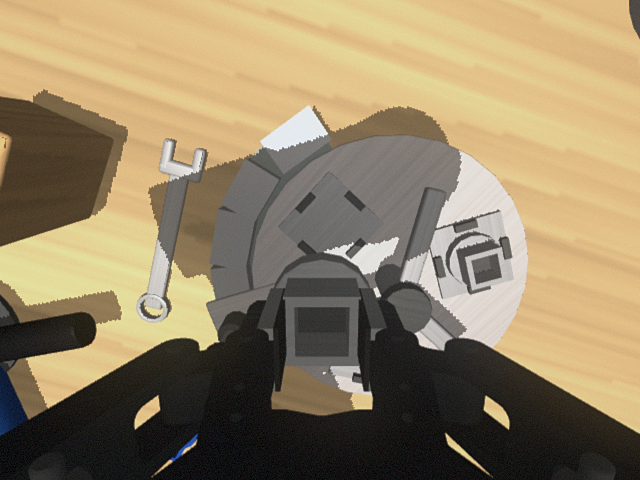

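```bash
python3 - <<'E'
from h import *
im,d,c=load('w22');s=im[160:280,265:405]
b=cv2.resize(np.clip(s.astype(float)*1.6,0,255).astype(np.uint8),(700,600),interpolation=cv2.INTER_CUBIC)
for p in [(309,204.5),(353.8,245.9),(353.4,203.1),(310.7,247.2),(330.2,170),(278.2,225.9)]:
    cv2.circle(b,(int((p[0]-265)*5+2),int((p[1]-160)*5+2)),3,(255,0,0),-1)
cv2.imwrite('pics/k22.png',b[:,:,::-1])
E
```

```text
(no output)
```

View pics/k22.png

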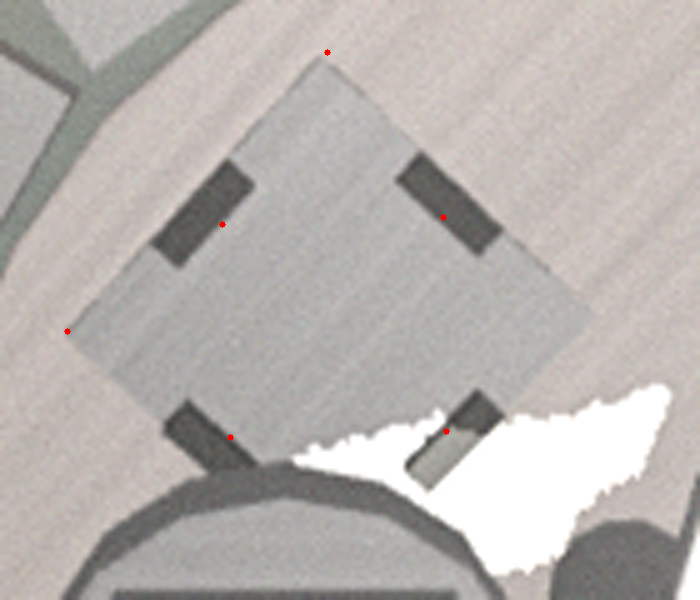

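```bash
python3 -m jog '0.15 -0.03 0.1 0 0 -0.04 1;0 0 0.3 0 0 0 1;0 0 0.4 0 0 0 1;0 0 0.45 0 0 0 1;0 0 0.4 0 0 0 1;0 0 0.3 0 0 0 1;0 0 0.2 0 0 0 1;0 0 0.05 0 0 0 1;0 0 0 0 0 0 1;0 0 0 0 0 0 1'
python3 - <<'E'
from h import *
plan([557,187.3,43],109.6)
E
```

```text
clock: 67.3
position: [561.6, 180.1, 65.4]
ee_rot: [-0.001, 0.814, -0.581, 0.002]
contact_force: [-0.3, 0.5, -0.7]
grip_width: 26.2
t 67.30 pos [561.6 180.1  65.4] xang -71.1 q6 1.32 tiltz [ 0.004 -0.    -1.   ] F [-0.3  0.5 -0.7] w 26.2
  TURN total(u45) [-0.005 -0.002 -0.015]  then SHIFT total(u50) [-0.167  0.039  0.448]
```

```bash
python3 -m jog '-0.16 0.035 0 0 0 -0.015 1;0 0 0.1 0 0 0 1;0 0 0.14 0 0 0 1;0 0 0.12 0 0 0 1;0 0 0.06 0 0 0 1;0 0 0 0 0 0 1;0 0 0 0 0 0 1'
python3 - <<'E'
from h import *
plan([557,187.3,29.4],109.6)
E
```

```text
clock: 68.0
position: [558.1, 188.6, 44.4]
ee_rot: [-0.003, 0.818, -0.576, 0.002]
contact_force: [-0.5, -0.7, -0.9]
grip_width: 26.5
t 68.00 pos [558.1 188.6  44.4] xang -70.3 q6 1.32 tiltz [ 0.007  0.002 -1.   ] F [-0.5 -0.7 -0.9] w 26.5
  TURN total(u45) [-0.009 -0.001  0.003]  then SHIFT total(u50) [0.017 0.029 0.301]
```

```bash
python3 -m jog '0.017 0.025 0.03 -0.009 0 0 1;0 0 0.06 0 0 0 1;0 0 0.08 0 0 0 1;0 0 0.06 0 0 0 1;0 0 0.04 0 0 0 1;0 0 0.01 0 0 0 1;0 0 0 0 0 0 1'
python3 - <<'E'
from h import *
plan([557,187.3,29.4],109.6)
grab('wrist','w23')
E
```

```text
clock: 68.7
position: [557.5, 187.2, 29.4]
ee_rot: [0.0, 0.818, -0.576, 0.0]
contact_force: [-0.3, -0.7, -0.7]
grip_width: 26.5
t 68.70 pos [557.5 187.2  29.4] xang -70.3 q6 1.32 tiltz [ 0.    -0.001 -1.   ] F [-0.3 -0.7 -0.7] w 26.5
  TURN total(u45) [-0.    -0.001  0.002]  then SHIFT total(u50) [-0.006  0.008 -0.   ]
```

View pics/w23.png

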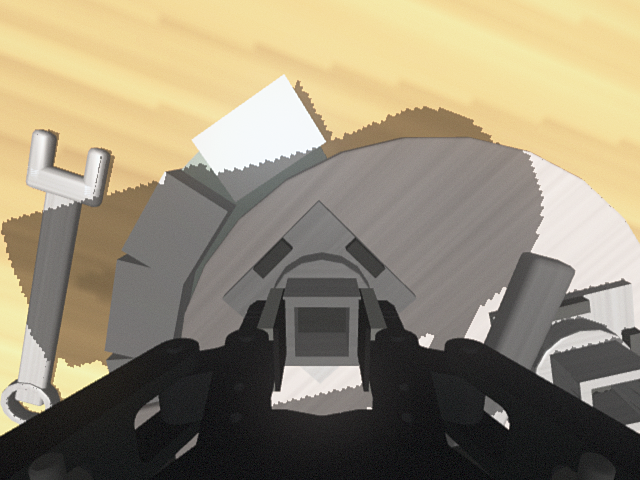

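The foot is nested evenly between the two visible stops at (272,257) and (366,257). Release and rise.

```bash
python3 -m jog '0 0 0 0 0 0 0.3;0 0 0 0 0 0 -0.1;0 0 0 0 0 0 -0.2;0 0 0 0 0 0 -0.2;0 0 -0.1 0 0 0 -0.2;0 0 -0.4 0 0 0 -0.2;0 0 -0.8 0 0 0 -0.4;0 0 -0.8 0 0 0 -0.4;0 0 -0.6 0 0 0 -0.4;0 0 -0.3 0 0 0 -0.4;0 0 0 0 0 0 -0.4'
python3 - <<'E'
from h import *
plan([446.6,239.2,150],124.6)
im,d,c=grab('wrist','w24');sockets('w24',79,(526,123,110));sockets('w24',126,rng=(-6,6))
s=im[100:360,200:540];cv2.imwrite('pics/k24.png',cv2.resize(np.clip(s.astype(float)*1.5,0,255).astype(np.uint8),(780,596))[:,:,::-1])
E
```

```text
clock: 69.85
position: [558.0, 186.8, 189.1]
ee_rot: [-0.001, 0.818, -0.576, 0.002]
contact_force: [-0.0, 0.5, 0.0]
grip_width: 59.6
t 69.85 pos [558.  186.8 189.1] xang -70.3 q6 1.32 tiltz [ 0.004 -0.001 -1.   ] F [-0.   0.5  0. ] w 59.6
  TURN total(u45) [-0.004 -0.003 -0.331]  then SHIFT total(u50) [-2.128  1.238  0.781]
  px [320. 234.] n 711 ctr [557.  186.4] size [29.2 27.3] yaw%90 19.7 zmed 78.2
  px [465. 271.] n 884 ctr [566.6  68.5] size [30.7 29.8] yaw%90 34.4 zmed 77.8
  px [372. 283.] n 105 ctr [532.3 134.5] size [ 6.  18.8] yaw%90 60.5 zmed 77.9
```

View pics/k24.png

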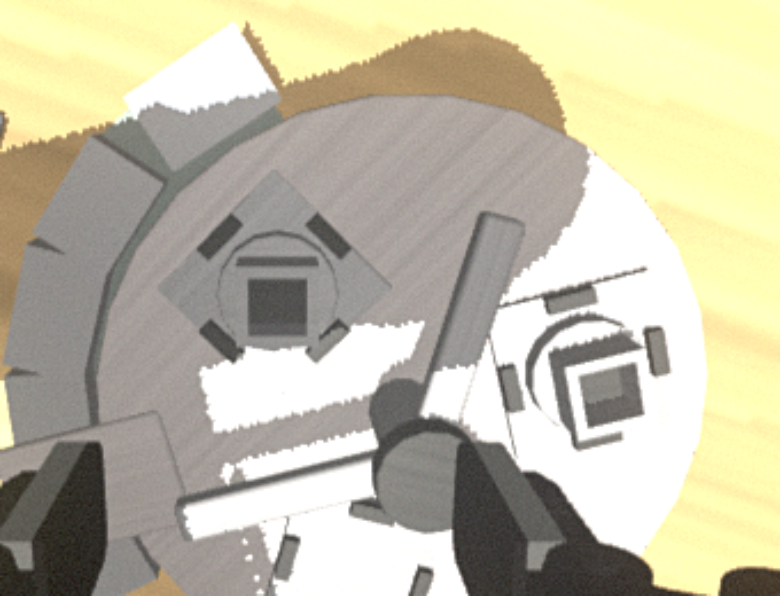

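Both castings sit inside their stops on plates 0 and 2. Now back to the knob.

```bash
python3 -m jog '0 0 0 0 0 -0.17 -0.4;0 0 0 0 0 -0.16 -0.4;-0.3 0.15 0 0 0 0 -0.4;-0.4 0.25 0 0 0 0 -0.4;-0.45 0.27 0 0 0 0 -0.4;-0.4 0.25 0 0 0 0 -0.4;-0.3 0.2 0.1 0 0 0 -0.4;-0.2 0.1 0.2 0 0 0 -0.4;-0.05 0.05 0.1 0 0 0 -0.4;0 0 0 0 0 0 -0.4;0 0 0 0 0 0 -0.4'
python3 - <<'E'
from h import *
grab('wrist','w25');sockets('w25',126,rng=(-6,6));plan([446.6,239.2,120],124.6)
E
```

```text
clock: 71.0
position: [434.3, 233.0, 152.8]
ee_rot: [0.01, 0.887, -0.461, -0.005]
contact_force: [-0.7, 0.4, 0.7]
grip_width: 59.8
  px [324. 239.] n 1635 ctr [446.7 239.3] size [25.5 25.2] yaw%90 63.0 zmed 125.1
t 71.05 pos [434.3 233.1 152.8] xang -54.9 q6 1.38 tiltz [-0.019 -0.013 -1.   ] F [-0.6 -0.5 -0.4] w 59.6
  TURN total(u45) [ 0.029 -0.     0.011]  then SHIFT total(u50) [ 0.038 -0.271  0.656]
```

```bash
python3 -m jog '0.03 -0.15 0.05 0.029 0 0.011 -0.4;0 -0.12 0.15 0 0 0 -0.4;0 0 0.25 0 0 0 -0.4;0 0 0.25 0 0 0 -0.4;0 0 0.15 0 0 0 -0.4;0 0 0 0 0 0 -0.4;0 0 0 0 0 0 -0.4'
python3 - <<'E'
from h import *
plan([446.7,239.3,57],124.6)
E
```

```text
clock: 71.75
position: [450.6, 239.3, 108.1]
ee_rot: [0.0, 0.885, -0.466, 0.001]
contact_force: [-0.5, -0.2, -0.4]
grip_width: 59.9
t 71.75 pos [450.6 239.3 108.1] xang -55.6 q6 1.37 tiltz [ 0.001 -0.001 -1.   ] F [-0.5 -0.2 -0.4] w 59.9
  TURN total(u45) [-0.    -0.002 -0.004]  then SHIFT total(u50) [-0.045  0.064  1.022]
```

```bash
python3 -m jog '-0.04 0.06 0.05 0 0 0 -0.4;0 0 0.2 0 0 0 -0.4;0 0 0.25 0 0 0 -0.4;0 0 0.25 0 0 0 -0.4;0 0 0.17 0 0 0 -0.4;0 0 0.07 0 0 0 -0.4;0 0 0 0 0 0 -0.4;0 0 0 0 0 0 -0.4'
python3 - <<'E'
from h import *
plan([446.7,239.3,57],124.6)
E
```

```text
clock: 72.55
position: [447.6, 240.2, 57.1]
ee_rot: [-0.002, 0.885, -0.466, 0.001]
contact_force: [-0.1, -0.1, -0.3]
grip_width: 59.6
t 72.55 pos [447.6 240.2  57.1] xang -55.6 q6 1.37 tiltz [ 0.004  0.002 -1.   ] F [-0.1 -0.1 -0.3] w 59.6
  TURN total(u45) [-0.005 -0.001 -0.003]  then SHIFT total(u50) [0.005 0.026 0.002]
```

```bash
python3 -m jog '0 0.025 0 0 0 0 -0.2;0 0 0 0 0 0 0.1;0 0 0 0 0 0 0.3;0 0 0 0 0 0 0.6;0 0 0 0 0 0 1;0 0 0 0 0 0 1;0 0 0 0 0 0 1;0 0 0 0 0 0 1' 80
python3 -c "
from h import *
arc(64.8)"
python3 -m jog '0 0 -0.15 0 0 0 1;0 0 -0.13 0 0 0 1;0 0 -0.05 0 0 0 1;0 0 0 0 0 0 1;0 0 0 0 0 0 1'
python3 -c "
from h import *
arc(64.8)"
```

```text
clock: 73.35
position: [447.4, 240.3, 58.7]
ee_rot: [-0.003, 0.885, -0.466, 0.002]
contact_force: [-0.8, -1.0, 0.6]
grip_width: 23.8
t 73.35 ang 124.03 rad 141.3 z 58.7 jaw -55.56 (jaw-ang+180 0.41) F [-0.8 -1.   0.6] T [ 0.05  0.12 -0.02] w 23.8 left -59.23 deg q6 1.37
clock: 73.85
position: [446.7, 239.9, 74.6]
ee_rot: [-0.002, 0.885, -0.466, 0.001]
contact_force: [1.6, 1.6, -6.3]
grip_width: 24.0
t 73.85 ang 124.36 rad 141.4 z 74.6 jaw -55.55 (jaw-ang+180 0.09) F [ 1.6  1.6 -6.3] T [ 0.18 -0.86  0.15] w 24.0 left -59.56 deg q6 1.37
```

```bash
python3 -m jog '0 -0.05 0 0 0 0.022 1;0.002 -0.08 0 0 0 0.036 1;0.002 -0.11 -0.01 0 0 0.05 1;0.002 -0.11 0 0 0 0.05 1;0.002 -0.11 0 0 0 0.05 1;0.002 -0.11 -0.01 0 0 0.05 1;0.002 -0.11 0 0 0 0.05 1;0.002 -0.11 0 0 0 0.05 1'
python3 -c "
from h import *
arc(64.6)"
```

```text
clock: 74.65
position: [483.1, 257.5, 73.5]
ee_rot: [0.0, 0.806, -0.593, 0.001]
contact_force: [2.0, -0.2, -5.4]
grip_width: 24.2
t 74.65 ang 107.90 rad 141.2 z 73.5 jaw -72.68 (jaw-ang+180 -0.58) F [ 2.  -0.2 -5.4] T [ 0.03 -0.58  0.39] w 24.2 left -43.30 deg q6 1.10
```

```bash
python3 -m jog '0.003 -0.12 -0.02 0 0 0.052 1;0.003 -0.12 0 0 0 0.052 1;0.003 -0.12 -0.01 0 0 0.052 1;0.003 -0.12 0 0 0 0.052 1;0.003 -0.12 -0.01 0 0 0.052 1;0.003 -0.12 0 0 0 0.052 1;0.003 -0.12 -0.01 0 0 0.054 1;0.003 -0.12 0 0 0 0.054 1;0.003 -0.12 -0.01 0 0 0.054 1;0.003 -0.12 0 0 0 0.054 1'
python3 -c "
from h import *
arc(64.6)"
```

```text
clock: 75.65
position: [544.6, 262.5, 71.0]
ee_rot: [-0.005, -0.654, 0.756, 0.0]
contact_force: [0.9, -1.0, -5.5]
grip_width: 23.9
t 75.65 ang 82.62 rad 140.5 z 71.0 jaw -98.25 (jaw-ang+180 -0.86) F [ 0.9 -1.  -5.5] T [ 0.07 -0.7   0.33] w 23.9 left -18.02 deg q6 0.72
```

```bash
python3 -m jog '0.004 -0.12 -0.06 0 0 0.052 1;0.004 -0.12 -0.02 0 0 0.052 1;0.004 -0.11 -0.01 0 0 0.048 1;0.004 -0.1 0 0 0 0.043 1;0.003 -0.07 0 0 0 0.03 1;0.002 -0.04 0 0 0 0.017 1;0 0 0 0 0 0 1'
python3 -c "
from h import *
arc(64.6)"
```

```text
clock: 76.35
position: [573.3, 255.3, 71.7]
ee_rot: [-0.007, -0.572, 0.82, 0.001]
contact_force: [0.9, -2.3, -6.2]
grip_width: 23.7
t 76.35 ang 70.49 rad 140.1 z 71.7 jaw -110.22 (jaw-ang+180 -0.71) F [ 0.9 -2.3 -6.2] T [ 0.18 -0.89  0.11] w 23.7 left -5.89 deg q6 0.55
```

```bash
python3 -m jog '0.003 -0.09 -0.02 0 0 0.038 1;0.003 -0.09 0 0 0 0.036 1;0.002 -0.06 0 0 0 0.025 1;0 -0.035 0 0 0 0.015 1;0 -0.01 0 0 0 0.005 1;0 0 0 0 0 0 1'
python3 -c "
from h import *
arc(64.9)"
```

```text
clock: 76.95
position: [586.6, 249.6, 72.5]
ee_rot: [-0.007, -0.529, 0.848, 0.001]
contact_force: [-0.3, -0.2, -5.7]
grip_width: 24.1
t 76.95 ang 64.57 rad 139.9 z 72.5 jaw -116.06 (jaw-ang+180 -0.62) F [-0.3 -0.2 -5.7] T [ 0.54 -0.51  0.07] w 24.1 left 0.33 deg q6 0.47
```

```bash
python3 -m jog '0 0.01 0.08 0.01 0 0 1;0 0 0.08 0 0 0 1;0 0 0.08 0 0 0 1;0 0 0.06 0 0 0 1;0 0 0.02 0 0 0 1;0 0 0 0 0 0 1'
python3 -c "
from h import *
arc(64.9)"
```

```text
clock: 77.55
position: [587.6, 249.2, 58.8]
ee_rot: [-0.003, -0.53, 0.848, -0.004]
contact_force: [-0.1, -1.1, -5.6]
grip_width: 24.1
t 77.55 ang 64.12 rad 140.0 z 58.8 jaw -115.99 (jaw-ang+180 -0.11) F [-0.1 -1.1 -5.6] T [ 0.26 -0.38  0.02] w 24.1 left 0.78 deg q6 0.46
```

```bash
python3 -m jog '0 0 0.01 0 0 0 1;0 0 0 0 0 0 0.3;0 0 0 0 0 0 0;0 0 0 0 0 0 -0.3;0 0 0 0 0 0 -0.3;0 0 -0.2 0 0 0 -0.3;0 0 -0.6 0 0 0 -0.3;0 0 -0.8 0 0 0 -0.3;0 0 -0.8 0 0 0 -0.3;0 0 -0.6 0 0 0 -0.3;0 0 -0.3 0 0 0 -0.3;0 0 0 0 0 0 -0.3'
python3 - <<'E'
from h import *
plan([586,249,200],None)
im,d,c=grab('wrist','w26');sockets('w26',126,rng=(-8,15));P=cloud(d,c)
cv2.imwrite('pics/k26.png',np.clip(im.astype(float)*1.4,0,255).astype(np.uint8)[:,:,::-1])
E
```

```text
clock: 78.75
position: [588.2, 249.9, 235.5]
ee_rot: [-0.001, -0.53, 0.848, -0.005]
contact_force: [-0.0, 0.1, 0.2]
grip_width: 55.3
t 78.75 pos [588.2 249.9 235.5] xang -116.0 q6 0.47 tiltz [ 0.004 -0.009 -1.   ] F [-0.   0.1  0.2] w 55.3
  TURN total(u45) [0. 0. 0.]  then SHIFT total(u50) [0.031 0.036 0.71 ]
  px [321. 233.] n 851 ctr [587.5 249.6] size [24.7 25.2] yaw%90 64.0 zmed 125.1
  px [158. 345.] n 596 ctr [559.9 409.4] size [44.1 15.5] yaw%90 82.3 zmed 119.3
```

View pics/k26.png

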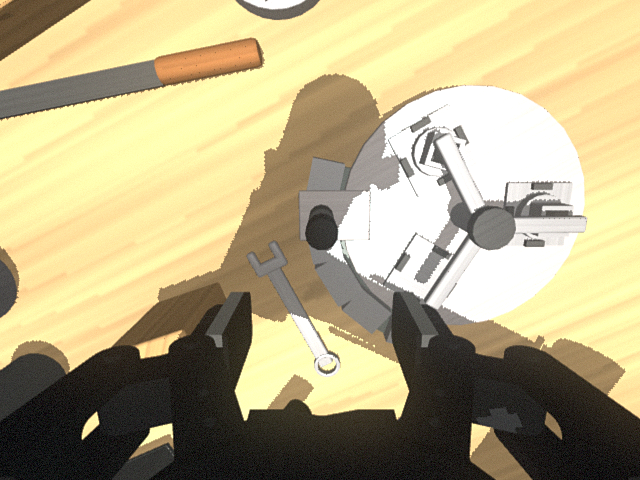

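The knob is back at its home height, with its top at 125.1. Now a check of the castings under the arms and the rest of the bench.

```bash
python3 - <<'E'
from h import *
im,d,c=load('w26')
a=cv2.resize(np.clip(im[110:200,380:480].astype(float)*.9,0,255).astype(np.uint8),(395,356),interpolation=cv2.INTER_CUBIC)
b=cv2.resize(np.clip(im[165:255,490:590].astype(float)*.9,0,255).astype(np.uint8),(395,356),interpolation=cv2.INTER_CUBIC)
cv2.imwrite('pics/k27.png',np.hstack([a,b])[:,:,::-1])
grab('scene','sc27');im,d,c=grab('side','s27')
cv2.imwrite('pics/k27s.png',cv2.resize(np.clip(im[220:370,180:380].astype(float)*1.6,0,255).astype(np.uint8),(780,585),interpolation=cv2.INTER_CUBIC)[:,:,::-1])
a0=load('scene0')[0].astype(int);a1=load('sc27')[0].astype(int)
E
```

```text
(no output)
```

View pics/k27.png

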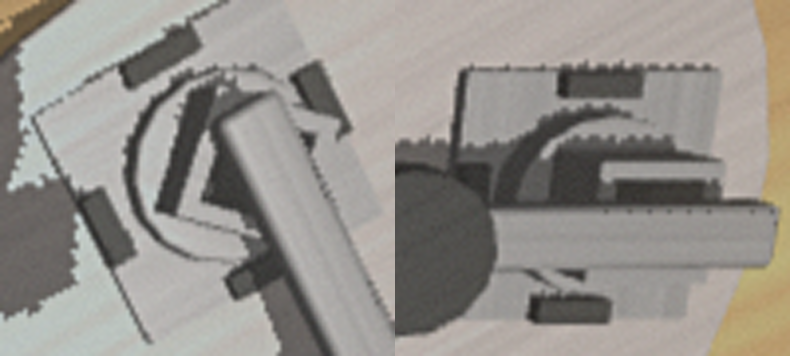

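View pics/k27s.png

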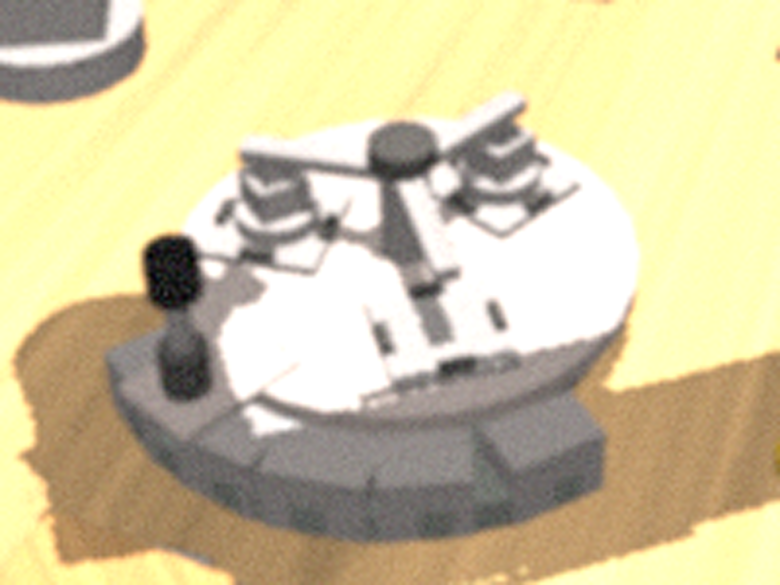

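View pics/sc27.png

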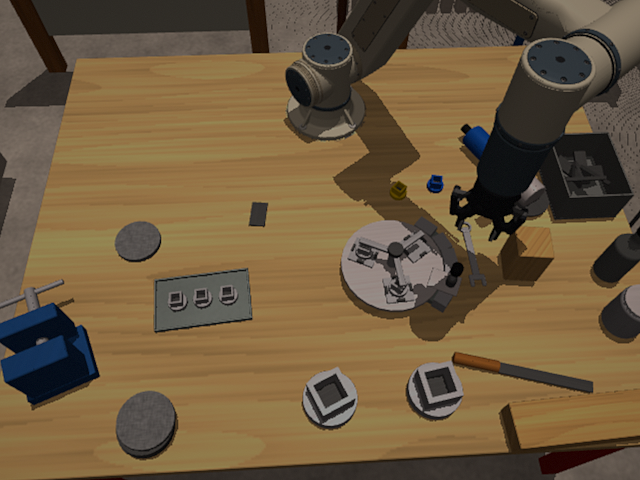

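The enlarged crops show both castings upright under the arms, each foot inside its stops. The three finished ones stand in the tray at (177,299), (202,297) and (228,294), the bystanders look unmoved, and no rough castings remain on the bench. Handing in.

```bash
python3 -c "
from h import *
print(ctrl.close_job()); print(ctrl.read_state()['clock'])"
```

```text
the job is handed in; nothing more can be done
None
the job is handed in; nothing more can be done
```

The job is done and handed in at about 79 s of the 210 s allowed; no verdict was reported.

**What I did:**
- I lifted the knob about 16 mm, swung the disc 60° to its loading position, and let the plunger drop home.
- I moved the three finished castings into the grey tray.
- I put the two rough castings present on plates 2 and 0.
- I swung the disc back to its working position and released the knob.

**Last checks:**
- **Plunger:** the knob's top measured 125.1 mm, the same as after the swing to loading and within 0.2 mm of the first reading, so the pin is home. The disc stands about 0.6° from where it was found, right at its 0.01 rad of play.
- **Finished castings:** all three stand upright in the tray, with their tops level at about 35 mm.
- **Rough castings:** both are upright and within about 1 mm of their plates' centres when placed. After the swing their feet are still inside the stops under the arms, judged by eye from the camera pictures.
- **Bench:** the bystanders and the look-alikes appear unmoved.

**What disagreed or went wrong:**
- The real fingertips sit about 35 mm behind the reported TCP, so the first grasp closed in the air above the knob. I corrected for this from then on.
- One turn had the wrong sign and ran the last joint to its 3.05 rad limit before I reversed it.
- One rough casting was knocked about 2 cm aside during the run, so I measured it again before picking it up.

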